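Stack and nest the empty totes on the full one

ROBOT

A 6-joint arm with a two-finger parallel gripper is mounted at the origin on the work surface. World frame = base frame: x ahead of the robot, y to its left, z up, the work surface at z = 0. Lengths are in mm, angles in rad, forces in N, time in s.
With the tool pointing down it reaches from about 350 to 875 mm from the base axis. Payload 4.2 kg.
Tool frame: the origin (TCP) lies midway between the tips of the shut fingers; the grasp point (between the pads) lies 19 mm behind it; z points along the fingers, y is the direction in which the jaws open and shut (so a half turn about z gives the same grasp; the last joint's range is limited). The gripper opens to 85 mm and grips with 20 to 120 N. Pads are 22 mm wide; open, the fingers measure 114 mm over their backs; the gripper's body (76 mm by 85 mm) begins 54 mm behind the grasp point. The pads swing forward as they close: fully open they stand 13 mm farther back than shut.
Start: joints at [-1.04, 0.385, 0.008, 0, -1.194, -0.259], TCP at [167.808, -602.03, 208.712] pointing down, gripper open.
Joint ranges: [-3.14, 3.14], [-1.21, 2.06], [-1.07, 1.41], [-3.16, 2.05], [-2.99, -0.16], [-3.1, 3.1]. Speed limits (rad/s): [2.79, 2.79, 3.14, 3.14, 3.14, 3.14].

INTERFACE

Orientations are given as a unit quaternion [x, y, z, w].
In Python, from bench import readout, optics, workorder, nets gives the robot as it stands. The module is installed in compiled form; this text tells all that it offers.
- The arm moves only by the tool move_arm, never from a script. Its argument "steps" is a list of rows, each a list of 7 numbers: the opening, from -1 (shut) to 1 (fully open), so that 0 is half open, then the shift along the world's x, y, z in mm, then the turn, a rotation vector about the world's x, y, z in rad. In form: [[gripper, tx, ty, tz, wx, wy, wz], ...]. A call has 1 to 5 rows; each row is the pose to reach, as a shift and turn from the pose commanded when the call began; what a row does not reach only later rows make up. A row lasts 1/12 s, in which the tool goes at most 41.7 mm and 7.16 degrees, less where a joint would pass 70% of its speed; a pose out of reach is approached as far as the arm can. A call with a gripper value outside its range is refused whole. The fingers move at their own pace and stop on an object; the grip force is fixed at half the most. Time passes only in rows, so rows that repeat a pose let the fingers close. It gives the time, the measured TCP pose, the force and the opening at its end, in the units of the state.
- readout.read_state(): the state, without advancing time (a new reading comes with each control period).
- optics.get_image(name): name is "scene" or "top" or "wrist"; returns a dict with "frame" (400x640x3 uint8, blue, green, red), "fx", "fy", "cx", "cy" (pixels), "rvec" (rotation vector, rad) and "tvec" (3), from world to camera coordinates, as OpenCV has them. Camera axes: x right, y down, z forward; pixel columns grow to the right and rows downward; lengths in mm; the calibration is good to about 2 mm. A picture is of the moment at which its call begins. There is no depth.
- workorder.job_done(): hands the job in, once; it reports no verdict.
Trained networks look in a picture, given as the dict that the camera call returned (one of the last four; its "shot" number tells which), for a name from the list of things; names that differ only in an ending like _2 or _b are one class to them, and where a whole thing is asked for, a point or a joint stands for the part that bears it (a point fixed in the world has none). Each returns a list of dicts, best first, with "conf" (0 to 1); they miss things now and then, are a little off and sometimes report something else, mostly with a low value. They report only what shows in the picture. A call takes as long as a camera call.
- nets.silhouettes(name, picture): "region" (400x640 bool, what is visible of it) and "extent" ([left, top, right, bottom] in pixels, round what is visible of it).
- nets.tip_of(name, picture): "uv" ([column, row] in pixels: a listed point, or the origin of a listed thing).
The state is a dict: "clock": time; "joints": joint angles; "joint_vel": joint speeds; "joint_efforts": joint torques, N m; "position": TCP position; "ee_rot": TCP orientation; "contact_force": force on the tool from outside, world axes, zero at the start; "wrist_torque": the same for the moment, N m; "gripper_width": finger opening in mm.
Only numpy, scipy, OpenCV 4.12 (cv2) and the standard library are available. Lean on these libraries where they do the work, as an engineer would, in place of code of your own. Each camera call takes 0.05 s, during which the arm holds its last target.

TASK

Clear the two empty totes off the sloping rack and onto the full tote on the bench: stack one on it, turned so that it seats on the ledges and stands clear of the parts, and nest the other fully home inside that one. Keep the empties off the parts in the full tote, leave the full tote standing where it is, and do not disturb the other things on the bench.

Things in the scene. Friction and masses are not known exactly. Their poses are not given: they have to be found in the camera images.
- full_tote_mid (a point): Blue plastic stack-and-nest tote, 200 mm long (x), 130 wide (y), 85 high, about 1 kg with the parts in it, which reach up to 66 mm above the bench. Loose, upright on the bench, any yaw. All three totes are alike. Point: its centre, half-way up (42.5 mm above its base). z up, x along its length towards the end whose rim is yellow (the other rims are blue).
- full_tote_rim (a point): Middle of the full tote's mouth, level with the rim's top. Every tote's rim is upright, 9 mm thick, 27 mm tall; rim centre line 95.5 mm from the middle at the ends, 60.5 mm at the sides. Room for fingers: ends, within 40 mm of their middle; sides, x = -40 to +8 mm. A finger more than 28 mm below the rim's top may strike the rim below when nesting.
- full_tote_ledge (a point): One of four ledges inside each tote, on columns at x = -60 and +28 mm on both long sides; this one at x -60, y +. Ledge 73 mm above the base, 10 mm long, from 37 to 49 mm off the middle line, 10 mm upstand behind it. The columns are hollow from outside and below and widen downwards. Base of a tote: 160 x 90 mm, walls sloping out 9 degrees to the rim.
- full_tote_yellow (a point): Middle of the yellow end rim's top on the full tote. Yellow end over yellow end, a tote slips over the lower one's columns and nests, guiding itself, until it rests on the lower rim, 30 mm above the lower tote. Turned half round (yellow over blue) its base seats on the ledges: it stacks, 73 mm above the lower tote, with 4 mm play across and 11 mm along.
- empty_a_mid (a point): Empty blue tote, same shape as the full tote, 0.19 to 0.3 kg, loose on the sloping rack, so that its own z leans 28 degrees from vertical towards the lip, yellow end uphill. Point: its centre, half-way up (42.5 mm below its rim's top). x towards its yellow end, y across, z out of its mouth.
- empty_b_mid (a point): The other empty blue tote, same in every way, in the other place on the rack. Point and axes as for empty_a_mid.
- rack_lip_mid (a point): Fixed grey steel tote rack, 345 mm wide, tray 190 mm long rising at 28 degrees; lip at the low end 25 mm high, side cheeks 21 mm, centre rail 12 mm. Two totes lie side by side against the lip, about 86 mm either side of the middle. Point: middle of the tray's low edge, 35 mm above the bench; x level, pointing uphill, y along the lip, z up. High end 124 mm above the bench.
- capacitor: White motor capacitor, 42 mm diameter, 63 mm high with its two brass tabs, standing in the full tote. Origin at the centre of its base.
- coupling: Steel shaft coupling half, 46 mm diameter, 50 mm high, standing in the full tote. Origin at the centre of its base.
- pinion: Dark steel gear with a bright hub, 50 mm diameter, 48 mm high, standing in the full tote. Origin at the centre of its base.
- spray_can: Red and white aerosol can, 65 mm diameter, 190 mm high, standing loose on the bench, between the rack and the full tote or beyond. Origin at the centre of its base.
- end_shield: Aluminium motor end shield, about 122 mm across its lugs, 46 mm high, lying loose on the bench. Origin at the centre of its underside.
- grease_jar: Yellow jar with black lid, 64 mm diameter, 75 mm high, standing loose on the bench. Origin at the centre of its base.
- spanner_grip (a point): Steel spanner 200 mm long, lying loose on the bench beyond the work. This point lies on its handle.

How it is judged:
By the outcome, as a careful person would: the job done as asked, in the order asked, and still so for the second after the job is handed in, with the robot touching nothing.
It also fails if it takes over 72 s, if anything falls off the work surface, if the arm or the gripper's body presses on something with over 40 N, if the wrist force passes 120 N, or if a joint passes its speed limit or range.

## Working session

There is one attempt and no reset: what is moved stays moved. The work goes in short steps, Python scripts to look and compute and a tool call to move; the robot and the scene stay as the last step left them, time stands still between calls to the robot, and variables do not carry over. Pictures are saved under pics/ and viewed, and the job is handed in when it is done.

Besides the shell and the picture viewer there is one more tool, called after "Request:" by a JSON object that holds its "method" and its "body", one argument or row to a line. move_arm: Moves the arm, as the interface text tells. Its arguments: {"type":"object","properties":{"steps":{"type":"array","items":{"type":"array","items":{"type":"number"}}}},"required":["steps"]}

```bash
mkdir -p pics; ls; cat > h.py <<'E'
import numpy as np, cv2
from bench import readout, optics, workorder, nets
from scipy.spatial.transform import Rotation as R
def P(d):
    Rm=cv2.Rodrigues(np.array(d['rvec'],float))[0]; t=np.array(d['tvec'],float).ravel()
    return Rm,t
def ray(d,uv):
    Rm,t=P(d); r=np.array([(uv[0]-d['cx'])/d['fx'],(uv[1]-d['cy'])/d['fy'],1.])
    return -Rm.T@t, Rm.T@r
def atz(d,uv,z):
    o,r=ray(d,uv); return o+r*(z-o[2])/r[2]
def proj(d,p):
    Rm,t=P(d); q=(Rm@np.atleast_2d(p).T).T+t
    return np.c_[q[:,0]/q[:,2]*d['fx']+d['cx'],q[:,1]/q[:,2]*d['fy']+d['cy']]
def tri(l):
    A=np.zeros((3,3));b=np.zeros(3)
    for d,uv in l:
        o,r=ray(d,uv); r/=np.linalg.norm(r); M=np.eye(3)-np.outer(r,r); A+=M;b+=M@o
    p=np.linalg.solve(A,b)
    return p,[np.linalg.norm(proj(d,p)[0]-uv) for d,uv in l]
E
python3 - <<'E'
from h import *
s=readout.read_state(); print(s)
names="full_tote_mid full_tote_rim full_tote_ledge full_tote_yellow empty_a_mid rack_lip_mid capacitor coupling pinion spray_can end_shield grease_jar spanner_grip".split()
for c in ["scene","top","wrist"]:
    d=optics.get_image(c); cv2.imwrite(f'pics/{c}0.png',d['frame'])
    Rm,t=P(d); print(c,d['fx'],-Rm.T@t, Rm[2])
    if c=='wrist': continue
    for n in names:
        print(n,[(np.round(x['uv'],1).tolist(),round(x['conf'],2)) for x in nets.tip_of(n,d)][:4])
E
```

```text
pics
{'clock': 0.0, 'joints': array([-1.04037448e+00,  3.85573122e-01,  6.59126296e-03, -5.05170172e-04,
       -1.19402078e+00, -2.58610370e-01]), 'joint_vel': array([-0.00055843,  0.00117268, -0.00011881,  0.00056705,  0.0009339 ,
        0.00149733]), 'joint_efforts': array([ 9.38982976e-05, -3.92289591e+01,  1.88405800e+01,  4.18631405e+00,
       -4.62918411e-03, -1.09421272e-06]), 'position': array([ 167.6401728 , -601.41634377,  207.59721963]), 'ee_rot': array([-1.35395335e-01,  9.90791013e-01,  1.10865070e-03, -2.07280334e-04]), 'contact_force': array([-0.30276723, -0.11049084,  0.2087368 ]), 'wrist_torque': array([-0.01479554,  0.00138803,  0.02622193]), 'gripper_width': 85.37476590738267}
scene 409.8487580282157 [928.49168732 515.69667686 728.92166849] [-0.40025539 -0.57928036 -0.71009146]
full_tote_mid [([258.8, 155.6], 0.9)]
full_tote_rim [([258.8, 143.6], 0.65), ([387.6, 193.9], 0.47)]
full_tote_ledge [([273.8, 130.7], 0.74)]
full_tote_yellow [([264.7, 168.5], 0.32)]
empty_a_mid [([392.0, 238.2], 0.68)]
rack_lip_mid []
capacitor [([265.4, 156.3], 0.81)]
coupling [([262.2
[... 325 characters left out ...]
026 -0.99816595]
full_tote_mid [([400.6, 192.7], 0.82)]
full_tote_rim [([405.0, 190.0], 0.86)]
full_tote_ledge [([417.1, 224.3], 0.79), ([147.5, 215.4], 0.51), ([399.7, 195.5], 0.4)]
full_tote_yellow [([370.5, 171.5], 0.84)]
empty_a_mid [([217.6, 224.0], 0.78)]
rack_lip_mid [([189.4, 243.2], 0.64)]
capacitor [([419.4, 204.4], 0.66), ([382.1, 185.9], 0.33)]
coupling [([397.2, 194.7], 0.84)]
pinion [([274.6, 129.8], 0.72)]
spray_can [([299.2, 157.4], 0.77), ([418.0, 207.2], 0.22)]
end_shield [([297.8, 284.3], 0.75)]
grease_jar [([304.9, 199.6], 0.61)]
spanner_grip [([274.2, 129.5], 0.96)]
wrist 298.14589278528456 [  99.13687913 -620.58905738  373.51084366] [ 0.26978905  0.075527   -0.95995288]
```

View pics/scene0.png

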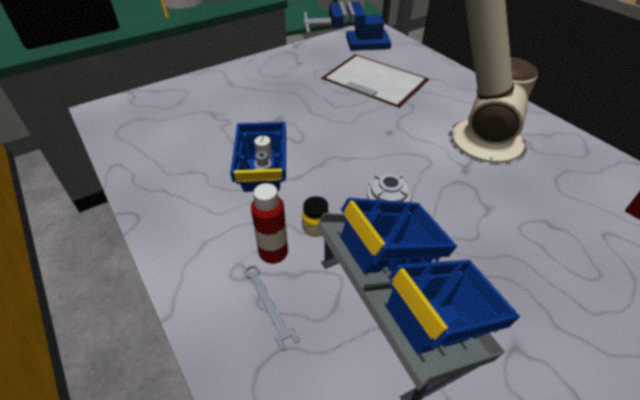

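View pics/top0.png

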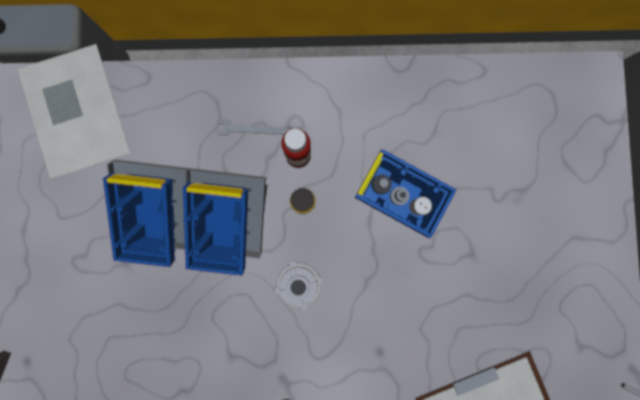

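View pics/wrist0.png

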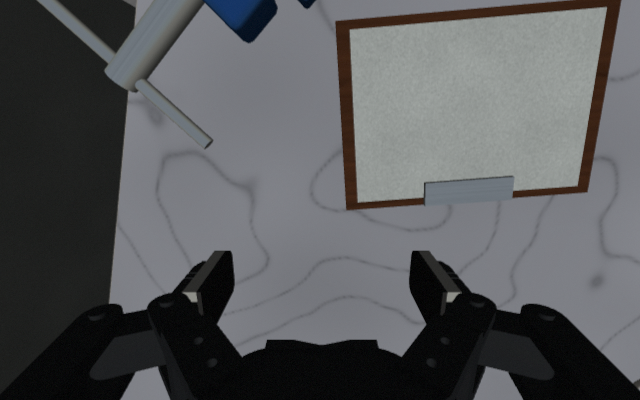

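```bash
cat >> h.py <<'E'
def box(hx,hy,z): return [[sx*hx,sy*hy,z] for sx in(1,-1) for sy in(1,-1)]
TOTE=np.array(box(100,65,85)+box(100,65,58)+box(80,45,0),float)
def mask_of(d,pts):
    m=np.zeros((1600,2560),np.uint8) 
    q=proj(d,pts)*4+1.5
    cv2.fillConvexPoly(m,cv2.convexHull(q.astype(np.float32)).astype(np.int32),1)
    return cv2.resize(m.astype(np.float32),(640,400),interpolation=cv2.INTER_AREA)
def iou(m,r): return np.minimum(m,r).sum()/np.maximum(m,r).sum()
E
cat > look1.py <<'E'
from h import *
import pickle
out={}
for c in ["scene","top"]:
    d=optics.get_image(c); out[c]=(d,)
    F=nets.silhouettes('full_tote_mid',d); A=nets.silhouettes('empty_a_mid',d)
    print(c,[(x['extent'],x['conf'],x['region'].sum()) for x in F],[(x['extent'],x['conf'],x['region'].sum()) for x in A])
    out[c]=(d,F,A)
    v=d['frame'].copy()
    for x in F: v[x['region']]=v[x['region']]//2+np.array([0,0,120],np.uint8)
    for x in A: v[x['region']]=v[x['region']]//2+np.array([0,120,0],np.uint8)
    cv2.imwrite(f'pics/{c}_m.png',v)
pickle.dump(out,open('l1.pkl','wb'))
E
python3 look1.py
```

```text
scene [] [([342.2, 196.5, 457.4, 273.3], 0.7, np.int64(6247))]
top [([355.3, 147.0, 454.9, 237.0], 0.89, np.int64(3884))] [([181.7, 184.4, 245.1, 272.2], 0.95, np.int64(5506)), ([410.4, 196.4, 430.8, 216.2], 0.22, np.int64(308))]
```

```bash
python3 - <<'E'
import cv2,pickle
o=pickle.load(open('l1.pkl','rb'))
def crop(c,x0,y0,w,h,s,n):
    f=o[c][0]['frame'][y0:y0+h,x0:x0+w]; f=cv2.resize(f,None,fx=s,fy=s,interpolation=cv2.INTER_CUBIC)
    for i in range(0,w,10):
        cv2.putText(f,str(x0+i),(i*s,8),0,.28,(0,0,255),1); cv2.line(f,(i*s,0),(i*s,h*s),(80,80,80) ,1)
    for i in range(0,h,10):
        cv2.putText(f,str(y0+i),(0,i*s+8),0,.28,(0,0,255),1); cv2.line(f,(0,i*s),(w*s,i*s),(80,80,80),1)
    cv2.imwrite(f'pics/{n}.png',f)
crop('scene',330,185,200,180,4,'zs_e'); crop('scene',220,110,80,90,6,'zs_f')
crop('top',90,150,190,130,4,'zt_e'); crop('top',345,140,125,105,5,'zt_f')
E
```

```text
(no output)
```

View pics/zs_e.png

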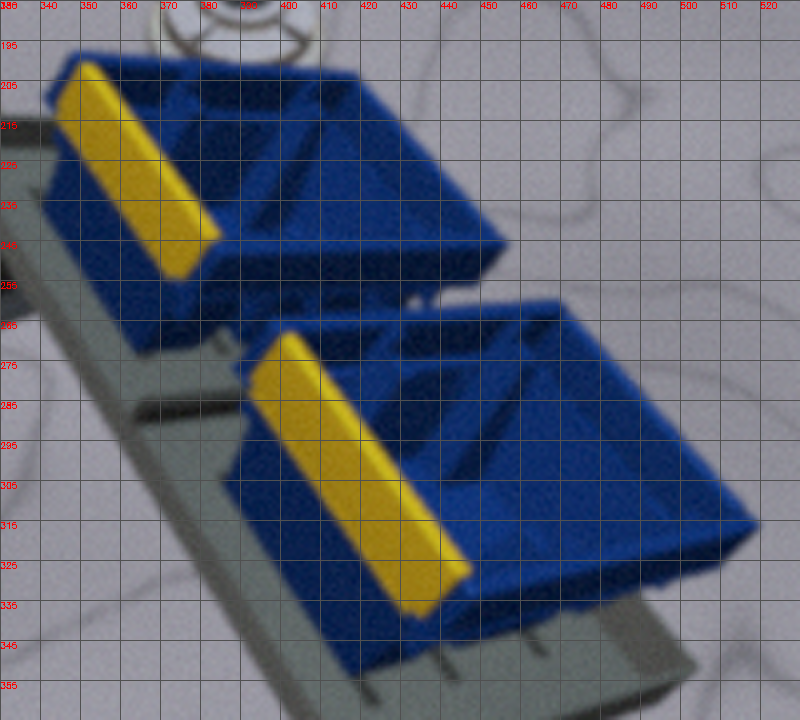

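View pics/zs_f.png

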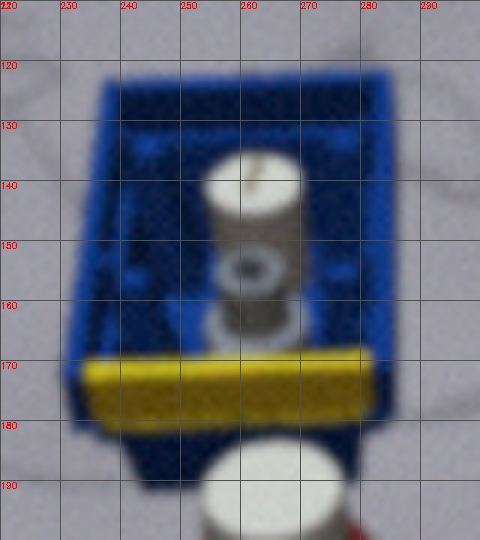

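View pics/zt_e.png

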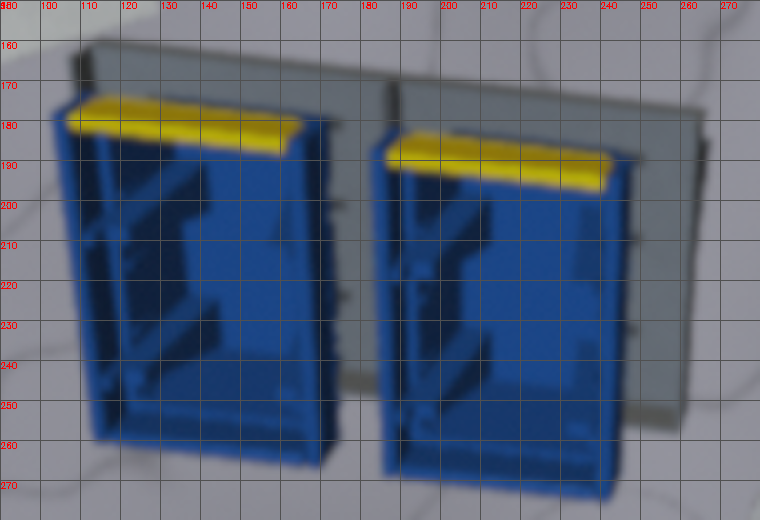

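View pics/zt_f.png

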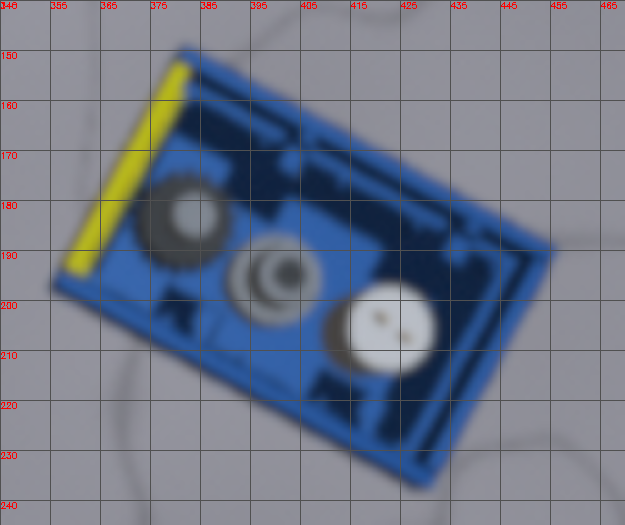

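```bash
cat >> h.py <<'E'
RIM=np.array(box(100,65,85)+box(100,65,58),float); BODY=np.array(box(89.2,54.2,58)+box(80,45,0),float)
def colmask(f):
    f=cv2.GaussianBlur(f,(3,3),0).astype(int); b,g,r=f[...,0],f[...,1],f[...,2]
    m=((b-r>22)&(b-g>12))|((r-b>60)&(g-b>50)&(abs(r-g)<70))
    return m.astype(np.uint8)
def tmask(d,T,roi,s=4):
    # T=(Rm,t) of tote base-centre; roi x0,y0,x1,y1
    x0,y0,x1,y1=roi; m=np.zeros(((y1-y0)*s,(x1-x0)*s),np.uint8)
    for S in (RIM,BODY):
        q=(proj(d,S@T[0].T+T[1])-[x0,y0])*s+(s-1)/2
        cv2.fillConvexPoly(m,np.round(cv2.convexHull(q.astype(np.float32))*16).astype(np.int32),1,shift=4)
    return m
E
cat > fit.py <<'E'
from h import *
import pickle
from scipy.optimize import minimize
o=pickle.load(open('l1.pkl','rb')); S=o['scene'][0]; T=o['top'][0]
def fill(m):
    c,_=cv2.findContours(m,cv2.RETR_EXTERNAL,cv2.CHAIN_APPROX_NONE); n=np.zeros_like(m); cv2.drawContours(n,[x for x in c if cv2.contourArea(x)>300],-1,1,-1); return n
MS=fill(colmask(S['frame'])); MT=fill(colmask(T['frame']))
down=lambda m:cv2.resize(m.astype(np.float32),None,fx=.25,fy=.25,interpolation=cv2.INTER_AREA)
def pose(p,tilt):
    # yaw p[3]: dir of tote x (towards yellow) ; tilt: x rises
    return (R.from_euler('z',p[3])*R.from_euler('y',-tilt)).as_matrix(), np.array(p[:3])
rS=(325,180,530,370); rT=(85,145,270,290); fS=(222,112,300,184); fT=(345,140,465,245)
def cut(M,r): return M[r[1]:r[3],r[0]:r[2]].astype(np.float32)
def costE(p,dbg=0):
    A=pose(p[:4],p[8]); B=pose(p[4:8],p[8]); c=0
    for d,M,r in((S,MS,rS),(T,MT,rT)):
        m=down(tmask(d,A,r)|tmask(d,B,r)); c+=np.abs(m-cut(M,r)).sum()
    return c+ 500*(p[8]-np.radians(28))**2*10
def costF(p):
    A=pose([p[0],p[1],0,p[2]],0); c=0
    for d,M,r in((S,MS,fS),(T,MT,fT)):
        m=down(tmask(d,A,r)); c+=np.abs(m-cut(M,r)).sum()
    return c
g=atz(T,(405,193),60); print(g)
best=min((minimize(costF,[g[0]+a,g[1],y],method='Nelder-Mead',options=dict(initial_simplex=np.array([[g[0],g[1],y],[g[0]+20,g[1],y],[g[0],g[1]+20,y],[g[0],g[1],y+.2]]),xatol=.05,fatol=.1,maxiter=400)) for a in(0,) for y in (.9,1.1,1.3)),key=lambda r:r.fun)
print('full',best.x,best.fun,cut(MT,fT).sum()+cut(MS,fS).sum()); F=best.x
ga=atz(T,(142,220),110);gb=atz(T,(217,228),110); print(ga,gb)
x0=np.array([ga[0],ga[1],70,0,gb[0],gb[1],70,0,np.radians(28)])
dl=[25,25,25,.15,25,25,25,.15,.05]
r=None
for k in range(4):
    sx=np.array([x0]+[x0+np.eye(9)[i]*dl[i]*(1 if k%2==0 else -1) for i in range(9)])
    r=minimize(costE,x0,method='Nelder-Mead',options=dict(initial_simplex=sx,xatol=.05,fatol=.1,maxiter=1500)); x0=r.x; print(np.round(r.x,3),r.fun); dl=[v/2 for v in dl]
pickle.dump((F,r.x),open('fit.pkl','wb'))
for n,d in(('s',S),('t',T)):
    v=cv2.resize(d['frame'],None,fx=3,fy=3,interpolation=cv2.INTER_CUBIC)
    for P_ in (pose([F[0],F[1],0,F[2]],0),pose(r.x[:4],r.x[8]),pose(r.x[4:8],r.x[8])):
        for z,hx,hy in((85,100,65),(58,100,65),(0,80,45),(85,91,56)):
            q=proj(d,np.array([[1,1,0],[1,-1,0],[-1,-1,0],[-1,1,0]])*[hx,hy,0]@P_[0].T+[0,0,0]+P_[1]+P_[0][:,2]*z)
            cv2.polylines(v,[np.round((q*3+1)).astype(int)],True,(255,255,255) if z else (0,255,255),1)
    if n=='s': cv2.imwrite('pics/fit_s1.png',v[540:1110,960:1620]); cv2.imwrite('pics/fit_s2.png',v[330:600,640:930])
    else: cv2.imwrite('pics/fit_t1.png',v[430:860,270:830]); cv2.imwrite('pics/fit_t2.png',v[400:750,1030:1420])
E
python3 fit.py
```

```text
[ 601.30120745 -248.83314321   60.        ]
full [ 599.7247215  -247.14089603    1.03920629] 1237.8125 7389.0
[550.56044058 355.24102702 110.        ] [528.55396415 187.90449804 110.        ]
[ 5.79367e+02  3.41602e+02  7.49760e+01 -1.43000e-01  5.56311e+02
  1.80156e+02  7.47730e+01 -1.50000e-01  4.82000e-01] 1296.098516286287
[ 5.79583e+02  3.41638e+02  7.52290e+01 -1.42000e-01  5.56382e+02
  1.80187e+02  7.49710e+01 -1.49000e-01  4.83000e-01] 1292.7650694163922
[ 5.79581e+02  3.41581e+02  7.53000e+01 -1.42000e-01  5.56325e+02
  1.80274e+02  7.51890e+01 -1.46000e-01  4.84000e-01] 1288.7851072016886
[ 5.79565e+02  3.41556e+02  7.53700e+01 -1.42000e-01  5.56273e+02
  1.80297e+02  7.52110e+01 -1.46000e-01  4.84000e-01] 1285.8741966956916
```

```bash
python3 -c "
import cv2,numpy as np
a=cv2.imread('pics/fit_s1.png');b=cv2.imread('pics/fit_s2.png');print(a.shape,b.shape)
"
```

```text
(570, 660, 3) (270, 290, 3)
```

View pics/fit_s1.png

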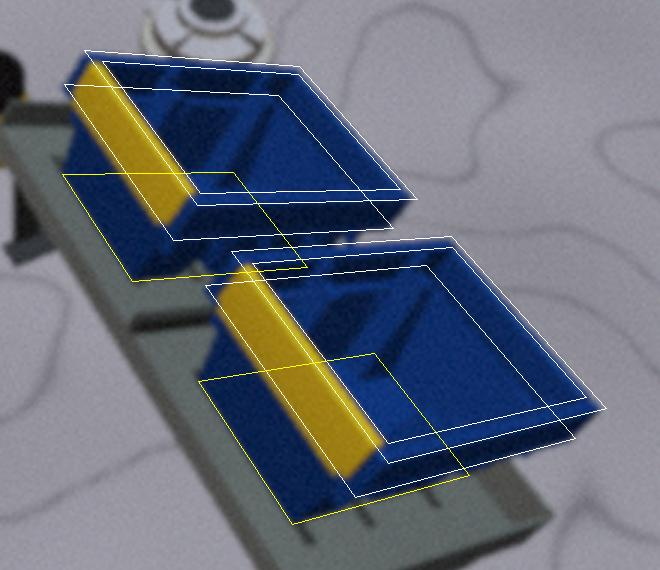

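View pics/fit_s2.png

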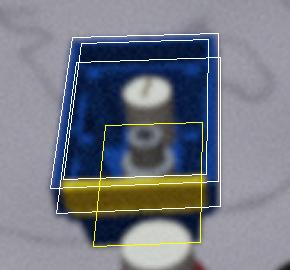

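View pics/fit_t1.png

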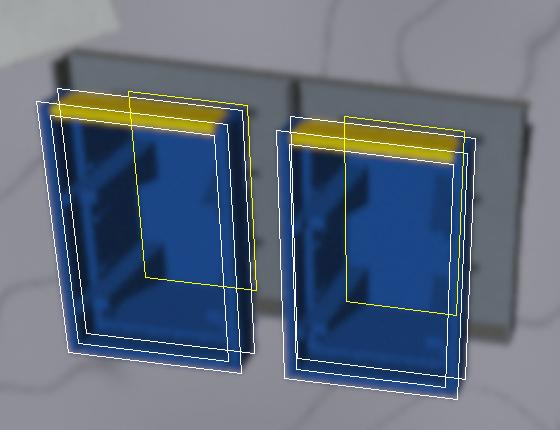

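View pics/fit_t2.png

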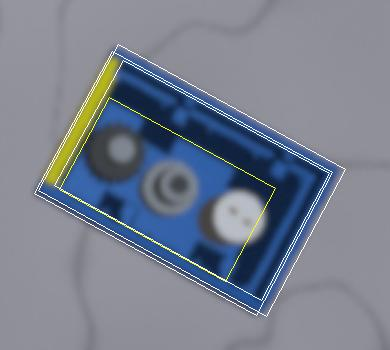

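```bash
cat > dbg.py <<'E'
import runpy,sys
from h import *
import pickle
o=pickle.load(open('l1.pkl','rb')); 
for n,r in(('scene',(222,112,300,200)),('top',(345,140,465,245)),('top',(85,145,270,290)),('scene',(325,180,530,370))):
    f=o[n][0]['frame']; m=colmask(f); x0,y0,x1,y1=r
    a=cv2.resize(f[y0:y1,x0:x1],None,fx=4,fy=4,interpolation=cv2.INTER_CUBIC); k=cv2.resize(m[y0:y1,x0:x1],None,fx=4,fy=4,interpolation=cv2.INTER_LINEAR)
    c,_=cv2.findContours(k,0,1); cv2.drawContours(a,c,-1,(255,255,255),1); cv2.imwrite(f'pics/m_{n}{x0}.png',a)
E
python3 dbg.py; python3 -c "
import cv2,numpy as np
L=[cv2.imread('pics/m_%s.png'%n) for n in('scene222','top345')]
w=np.zeros((440,800,3),np.uint8);w[:L[0].shape[0],:L[0].shape[1]]=L[0][:440];w[:L[1].shape[0],315:315+480]=L[1];cv2.imwrite('pics/m1.png',w)"
```

```text
(no output)
```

View pics/m1.png

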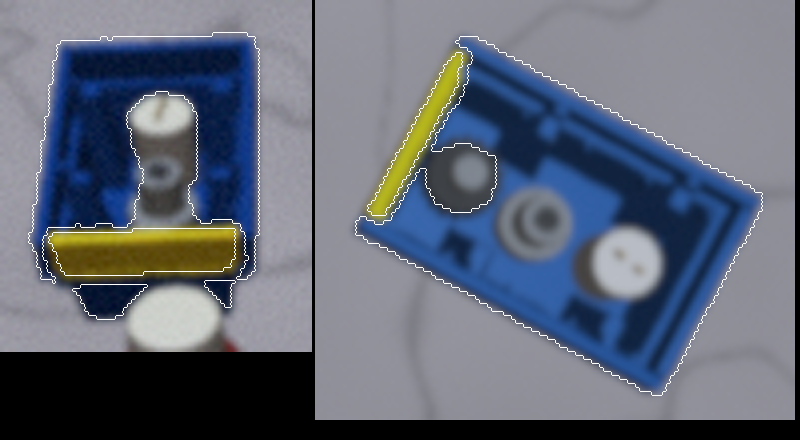

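View pics/m_scene325.png

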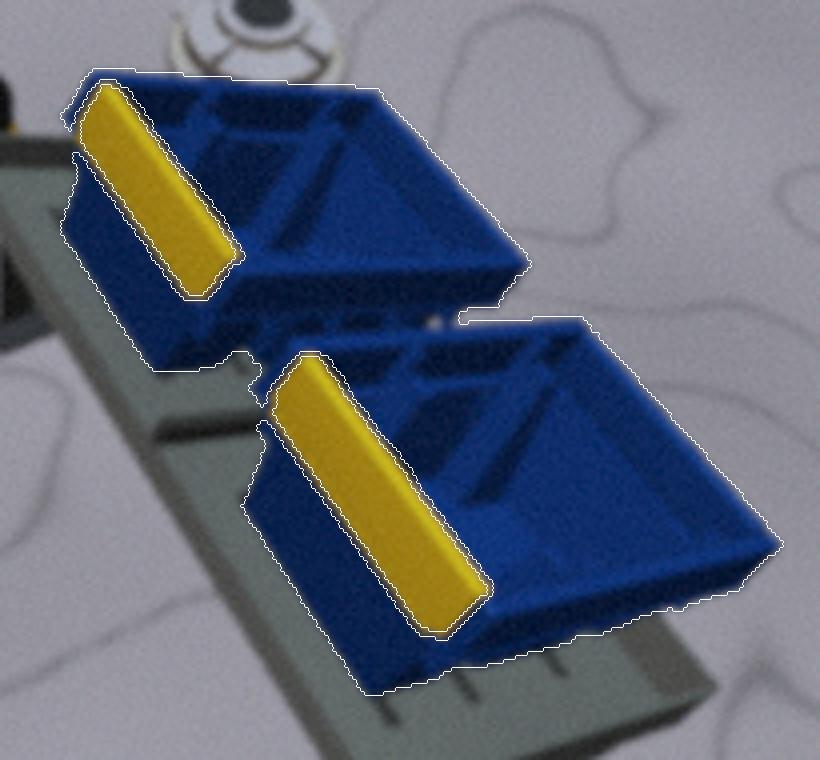

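```bash
cat >> h.py <<'E'
def colmask(f):
    f=f.astype(np.float32); f=cv2.resize(f,None,fx=1,fy=1); f=cv2.GaussianBlur(f,(3,3),0); b,g,r=f[...,0],f[...,1],f[...,2]
    m=((r<88)&(b-r>26))|((r-b>60)&(g-b>45)&(abs(r-g)<75))
    return cv2.morphologyEx(m.astype(np.uint8),cv2.MORPH_CLOSE,np.ones((5,5),np.uint8))
E
python3 fit.py; python3 dbg.py
```

```text
[ 601.30120745 -248.83314321   60.        ]
full [ 600.79619428 -244.81354062    1.04035358] 363.4375 7910.0
[550.56044058 355.24102702 110.        ] [528.55396415 187.90449804 110.        ]
[ 5.79896e+02  3.40388e+02  7.31860e+01 -1.49000e-01  5.57043e+02
  1.80512e+02  7.35630e+01 -1.47000e-01  4.92000e-01] 894.9234040526276
[ 5.79983e+02  3.40608e+02  7.35080e+01 -1.45000e-01  5.57787e+02
  1.80658e+02  7.42440e+01 -1.44000e-01  4.95000e-01] 878.9531001933174
[ 5.80190e+02  3.40508e+02  7.40130e+01 -1.46000e-01  5.57869e+02
  1.80622e+02  7.45080e+01 -1.40000e-01  4.97000e-01] 873.690207528424
[ 5.80190e+02  3.40511e+02  7.40160e+01 -1.46000e-01  5.57868e+02
  1.80624e+02  7.45070e+01 -1.39000e-01  4.97000e-01] 873.5002233026568
```

View pics/fit_s1.png

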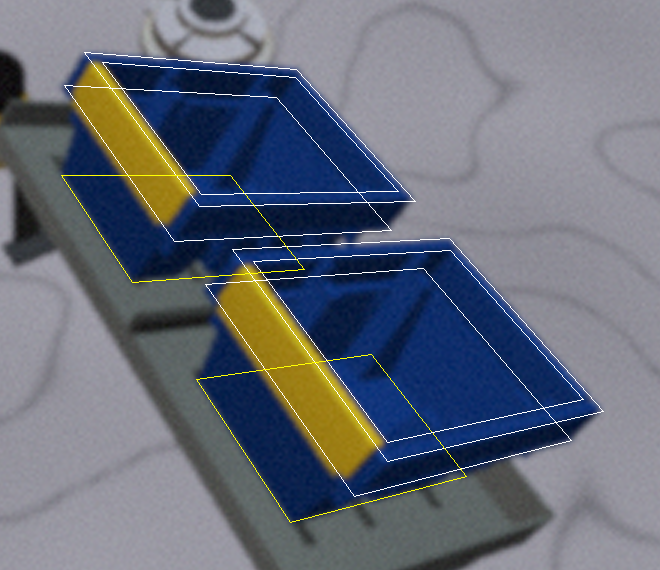

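View pics/fit_s2.png

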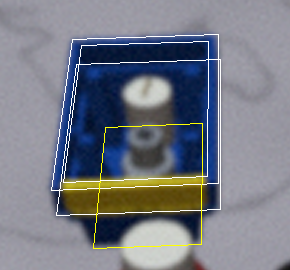

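View pics/fit_t1.png

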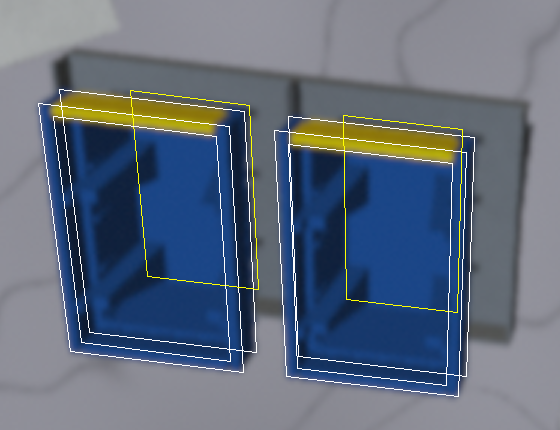

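View pics/fit_t2.png

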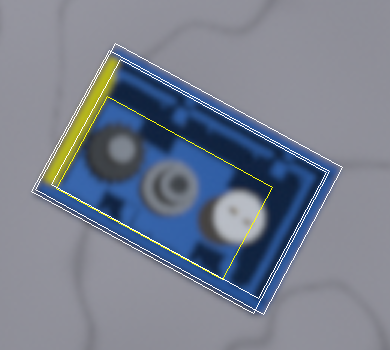

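Request:
{"method": "move_arm", "body": {
  "steps": [
    [1, 20, 20, 30, 0, 0, 0.1],
    [1, 50, 45, 55, 0, 0, 0.2],
    [1, 80, 70, 80, 0, 0, 0.3],
    [1, 110, 95, 105, 0, 0, 0.4],
    [1, 140, 120, 130, 0, 0, 0.5]
  ]
}}

```text
clock: 2.17
position: [296.4, -491.0, 329.9]
ee_rot: [-0.378, 0.926, -0.0, 0.0]
contact_force: [0.0, -0.4, 0.0]
gripper_width: 85.5
```

```bash
python3 - <<'E'
from h import *
s=readout.read_state(); print({k:np.round(v,3) for k,v in s.items()})
E
```

```text
{'clock': np.float64(2.167), 'joints': array([-0.745,  0.238,  0.096,  0.   , -1.429, -0.049]), 'joint_vel': array([ 0.763, -0.209,  0.366,  0.001, -0.572,  0.44 ]), 'joint_efforts': array([ -3.733, -33.23 ,  19.069,   4.404,   0.27 ,  -0.289]), 'position': array([ 296.426, -490.968,  329.875]), 'ee_rot': array([-0.378,  0.926, -0.   ,  0.   ]), 'contact_force': array([ 0.05 , -0.444,  0.019]), 'wrist_torque': array([-0.025, -0.086,  0.008]), 'gripper_width': np.float64(85.48)}
```

Request:
{"method": "move_arm", "body": {
  "steps": [
    [1, 28, 22, 5, 0, 0, 0.12],
    [1, 56, 44, 10, 0, 0, 0.24],
    [1, 84, 66, 10, 0, 0, 0.36],
    [1, 112, 88, 10, 0, 0, 0.48],
    [1, 140, 110, 10, 0, 0, 0.6]
  ]
}}

```text
clock: 2.58
position: [436.8, -380.8, 339.0]
ee_rot: [-0.636, 0.772, -0.0, 0.0]
contact_force: [-0.3, -1.0, -0.1]
gripper_width: 85.7
```

Request:
{"method": "move_arm", "body": {
  "steps": [
    [1, 28, 22, 5, 0, 0, 0.12],
    [1, 56, 44, 10, 0, 0, 0.24],
    [1, 84, 66, 10, 0, 0, 0.36],
    [1, 112, 88, 10, 0, 0, 0.48],
    [1, 140, 110, 10, 0, 0, 0.6]
  ]
}}

```text
clock: 3.0
position: [576.8, -270.8, 348.9]
ee_rot: [0.835, -0.55, 0.0, -0.0]
contact_force: [-0.1, -0.3, 0.3]
gripper_width: 85.1
```

```bash
python3 - <<'E'
from h import *
import pickle
d=optics.get_image('wrist'); s=readout.read_state(); pickle.dump(d,open('w1.pkl','wb')); cv2.imwrite('pics/w1.png',d['frame'])
print({k:np.round(s[k],3) for k in('clock','position','joints','joint_vel')})
E
```

```text
{'clock': np.float64(3.05), 'position': array([ 581.313, -267.259,  346.962]), 'joints': array([-1.790e-01,  3.580e-01,  3.060e-01, -1.000e-03, -1.517e+00,
        5.950e-01]), 'joint_vel': array([-0.053, -0.021, -0.088, -0.01 ,  0.001, -0.158])}
```

View pics/w1.png

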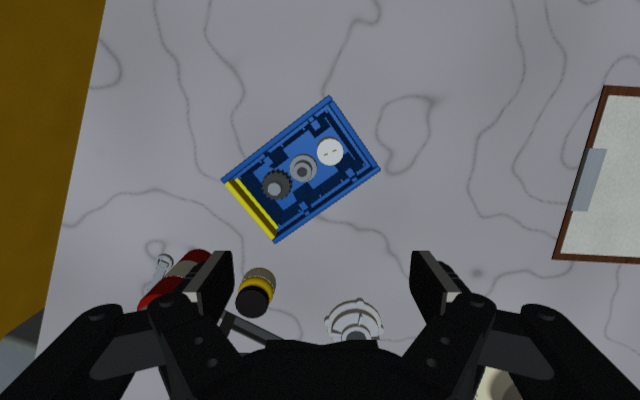

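```bash
cat > fitf.py <<'E'
from h import *
import pickle
from scipy.optimize import minimize
o=pickle.load(open('l1.pkl','rb')); S=o['scene'][0]; T=o['top'][0]
try: W=pickle.load(open('w2.pkl','rb'))
except Exception:
    W=optics.get_image('wrist'); pickle.dump(W,open('w2.pkl','wb'))
def fill(m):
    c,_=cv2.findContours(m,cv2.RETR_EXTERNAL,cv2.CHAIN_APPROX_NONE); n=np.zeros_like(m); cv2.drawContours(n,[x for x in c if cv2.contourArea(x)>300],-1,1,-1); return n
down=lambda m:cv2.resize(m.astype(np.float32),None,fx=.25,fy=.25,interpolation=cv2.INTER_AREA)
V=[(S,(222,112,300,184)),(T,(345,140,465,245)),(W,(205,85,400,255))]
Ms=[fill(colmask(d['frame'])) for d,_ in V]
def cost(p,idx=(0,1,2)):
    A=(R.from_euler('z',p[2]).as_matrix(),np.array([p[0],p[1],0])); c=0
    for i in idx:
        d,r=V[i]; m=down(tmask(d,A,r)); c+=np.abs(m-Ms[i][r[1]:r[3],r[0]:r[2]]).sum()/(1,1,1)[i]
    return c
x0=np.array([600.8,-244.8,1.04])
for idx in((0,),(1,),(2,),(0,1,2)):
    r=minimize(cost,x0,args=(idx,),method='Nelder-Mead',options=dict(initial_simplex=np.array([x0,x0+[10,0,0],x0+[0,10,0],x0+[0,0,.1]]),xatol=.02,fatol=.1)); print(idx,np.round(r.x,3),r.fun)
d=W; v=cv2.resize(d['frame'],None,fx=3,fy=3,interpolation=cv2.INTER_CUBIC); Rm=R.from_euler('z',r.x[2]).as_matrix()
for z,hx,hy in((85,100,65),(58,100,65),(0,80,45),(85,91,56)):
    q=proj(d,np.array([[1,1,0],[1,-1,0],[-1,-1,0],[-1,1,0]])*[hx,hy,0]@Rm.T+[r.x[0],r.x[1],z]); cv2.polylines(v,[np.round(q*3+1).astype(int)],True,(255,255,255) if z else (0,255,255),1)
cv2.imwrite('pics/fit_w.png',v[255:765,615:1200])
E
python3 fitf.py
```

```text
(0,) [ 602.175 -245.356    1.043] 141.4375
(1,) [ 599.429 -245.423    1.044] 194.625
(2,) [ 600.429 -245.349    1.046] 202.6875
(0, 1, 2) [ 600.697 -245.161    1.042] 567.1875
```

View pics/fit_w.png

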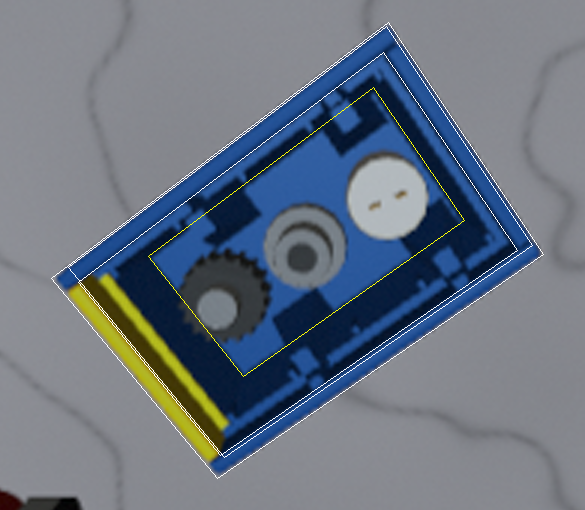

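Request:
{"method": "move_arm", "body": {
  "steps": [
    [1, -5, 38, 10, 0, 0, 0.1],
    [1, -10, 76, 20, 0, 0, 0.2],
    [1, -15, 114, 30, 0, 0, 0.3],
    [1, -20, 152, 40, 0, 0, 0.4],
    [1, -25, 190, 50, 0, 0, 0.5]
  ]
}}

```text
clock: 3.52
position: [549.7, -81.1, 399.3]
ee_rot: [0.945, -0.327, 0.0, -0.0]
contact_force: [1.0, -0.6, 0.6]
gripper_width: 85.6
```

Request:
{"method": "move_arm", "body": {
  "steps": [
    [1, -5, 38, 10, 0, 0, 0.1],
    [1, -10, 76, 20, 0, 0, 0.2],
    [1, -15, 114, 20, 0, 0, 0.3],
    [1, -20, 152, 20, 0, 0, 0.4],
    [1, -25, 190, 20, 0, 0, 0.5]
  ]
}}

```text
clock: 3.93
position: [524.8, 109.0, 419.3]
ee_rot: [0.997, -0.083, 0.001, -0.0]
contact_force: [1.6, -0.6, 0.3]
gripper_width: 85.6
```

Request:
{"method": "move_arm", "body": {
  "steps": [
    [1, -3, 38, 0, 0, 0, 0],
    [1, -6, 76, 0, 0, 0, 0],
    [1, -10, 114, 0, 0, 0, 0],
    [1, -10, 124, 0, 0, 0, 0],
    [1, -10, 124, 0, 0, 0, 0]
  ]
}}

```text
clock: 4.35
position: [515.2, 234.0, 417.6]
ee_rot: [0.997, -0.083, -0.001, 0.0]
contact_force: [-0.5, -1.2, -0.5]
gripper_width: 85.5
```

```bash
python3 - <<'E'
from h import *
import pickle
d=optics.get_image('wrist'); s=readout.read_state(); pickle.dump(d,open('w3.pkl','wb')); cv2.imwrite('pics/w3.png',d['frame'])
print({k:np.round(s[k],3) for k in('clock','position','joints','joint_vel','ee_rot')})
E
```

```text
{'clock': np.float64(4.4), 'position': array([515.421, 232.43 , 418.138]), 'joints': array([ 0.71 ,  0.217,  0.279,  0.   , -1.634,  0.692]), 'joint_vel': array([-0.035, -0.021, -0.005,  0.007, -0.002,  0.005]), 'ee_rot': array([ 0.996, -0.084, -0.   ,  0.   ])}
```

View pics/w3.png

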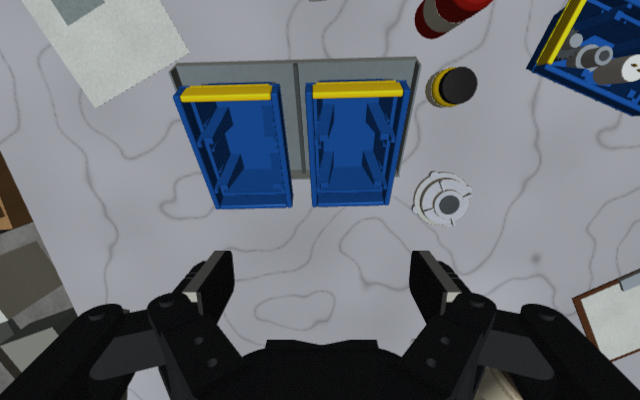

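```bash
cat > fite.py <<'E'
from h import *
import pickle
from scipy.optimize import minimize
o=pickle.load(open('l1.pkl','rb')); S=o['scene'][0]; T=o['top'][0]; W=pickle.load(open('w3.pkl','rb'))
def fill(m):
    c,_=cv2.findContours(m,cv2.RETR_EXTERNAL,cv2.CHAIN_APPROX_NONE); n=np.zeros_like(m); cv2.drawContours(n,[x for x in c if cv2.contourArea(x)>300],-1,1,-1); return n
down=lambda m:cv2.resize(m.astype(np.float32),None,fx=.25,fy=.25,interpolation=cv2.INTER_AREA)
V=[(S,(325,180,530,370)),(T,(85,145,270,290)),(W,(165,70,425,220))]
Ms=[fill(colmask(d['frame'])) for d,_ in V]
def pose(p,tilt): return (R.from_euler('z',p[3])*R.from_euler('y',-tilt)).as_matrix(), np.array(p[:3])
def cost(p,idx):
    A=pose(p[:4],p[8]); B=pose(p[4:8],p[8]); c=0
    for i in idx:
        d,r=V[i]; c+=np.abs(down(tmask(d,A,r)|tmask(d,B,r))-Ms[i][r[1]:r[3],r[0]:r[2]]).sum()
    return c+5000*(p[8]-np.radians(28))**2
for idx in((2,),(0,1,2)):
    x0=np.array([580,340.5,74,-.145,558,180.6,74,-.14,.489]); dl=np.array([15,15,15,.1,15,15,15,.1,.04])
    for k in range(5):
        sx=np.vstack([x0,x0+np.diag(dl*(1 if k%2 else -1))])
        r=minimize(cost,x0,args=(idx,),method='Nelder-Mead',options=dict(initial_simplex=sx,xatol=.02,fatol=.1,maxiter=1500)); x0=r.x; dl=dl/1.5
    print(idx,np.round(r.x,3),r.fun)
pickle.dump(r.x,open('emp.pkl','wb'))
v=cv2.resize(W['frame'],None,fx=3,fy=3,interpolation=cv2.INTER_CUBIC)
for A in(pose(r.x[:4],r.x[8]),pose(r.x[4:8],r.x[8])):
  for z,hx,hy in((85,100,65),(58,100,65),(0,80,45),(85,91,56)):
    q=proj(W,(np.array([[1,1,0],[1,-1,0],[-1,-1,0],[-1,1,0]])*[hx,hy,0]+[0,0,z])@A[0].T+A[1]); cv2.polylines(v,[np.round(q*3+1).astype(int)],True,(255,255,255) if z else (0,255,255),1)
cv2.imwrite('pics/fit_we.png',v[200:660,490:1280])
E
python3 fite.py
```

```text
(2,) [ 5.80516e+02  3.42677e+02  7.24650e+01 -1.42000e-01  5.57685e+02
  1.81414e+02  7.37650e+01 -1.42000e-01  4.86000e-01] 270.60787241516186
(0, 1, 2) [ 5.80563e+02  3.41651e+02  7.44450e+01 -1.43000e-01  5.57803e+02
  1.81285e+02  7.41860e+01 -1.41000e-01  4.94000e-01] 1256.973966591528
```

View pics/fit_we.png

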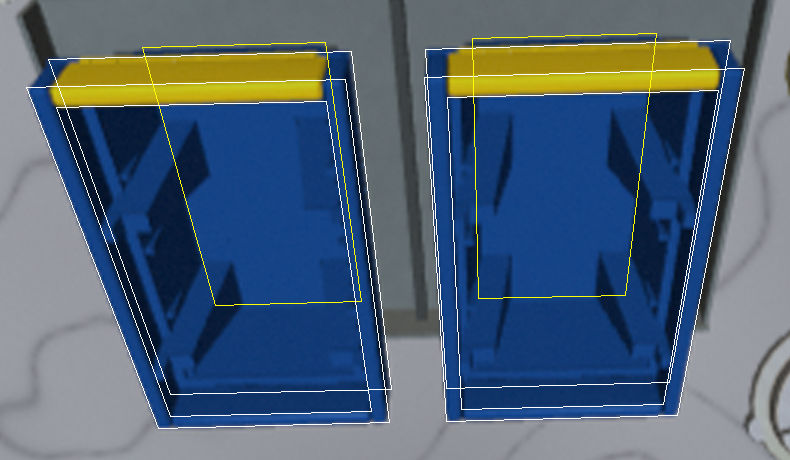

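```bash
cat >> h.py <<'E'
FULL=np.array([600.5,-245.3,0]); FY=1.044
def etote(k):
    p={'L':(580.5,342.0,73.2),'R':(557.7,181.3,73.8)}[k]
    return (R.from_euler('z',-.142)*R.from_euler('y',-.4887)).as_matrix(), np.array(p)
FLIP=np.diag([1.,-1,-1])   # tool axes in tote: x=tx,y=-ty,z=-tz
def tool(T,loc): return T[1]+T[0]@np.array(loc,float), T[0]@FLIP
def delta(pos,Rm,s=None):
    s=s or readout.read_state()
    d=np.asarray(pos)-s['position']; w=(R.from_matrix(Rm)*R.from_quat(s['ee_rot']).inv()).as_rotvec()
    print('t',round(float(s['clock']),2),'pos',s['position'].round(1),'F',np.round(s['contact_force'],1),'w',round(float(s['gripper_width']),1),'j',np.round(s['joints'],2))
    print('target',np.round(pos,1),'delta',np.round(d,1),'rot',np.round(w,3),'deg',np.degrees(np.linalg.norm(w)).round(1)); return d,w
E
python3 - <<'E'
from h import *
T=etote('R')
for z in(61+80,61): delta(*tool(T,(-14,-60.5,z)))
E
```

```text
t 4.4 pos [515.4 232.4 418.1] F [-0.7 -0.4 -0.4] w 85.4 j [ 0.71  0.22  0.28  0.   -1.63  0.69]
target [471.4 132.5 191.7] delta [ -44.1  -99.9 -226.4] rot [-0.075 -0.484  0.026] deg 28.1
t 4.4 pos [515.4 232.4 418.1] F [-0.7 -0.4 -0.4] w 85.4 j [ 0.71  0.22  0.28  0.   -1.63  0.69]
target [508.6 127.2 121.1] delta [  -6.9 -105.2 -297.1] rot [-0.075 -0.484  0.026] deg 28.1
```

Request:
{"method": "move_arm", "body": {
  "steps": [
    [-0.05, -9, -20, -25, -0.015, -0.097, 0.005],
    [-0.05, -18, -40, -50, -0.03, -0.194, 0.01],
    [-0.05, -27, -60, -75, -0.045, -0.29, 0.016],
    [-0.05, -36, -80, -100, -0.06, -0.387, 0.021],
    [-0.05, -44, -100, -130, -0.075, -0.484, 0.026]
  ]
}}

```text
clock: 4.82
position: [474.6, 133.2, 296.8]
ee_rot: [0.969, -0.073, 0.235, 0.016]
contact_force: [1.9, -1.2, 1.4]
gripper_width: 40.5
```

Request:
{"method": "move_arm", "body": {
  "steps": [
    [-0.05, 0, 0, -30, 0, 0, 0],
    [-0.05, 0, 0, -60, 0, 0, 0],
    [-0.05, 0, 0, -90, 0, 0, 0],
    [-0.05, 0, 0, -96, 0, 0, 0],
    [-0.05, 0, 0, -96, 0, 0, 0]
  ]
}}

```text
clock: 5.23
position: [474.7, 132.2, 199.1]
ee_rot: [0.97, -0.073, 0.231, 0.02]
contact_force: [-0.1, 0.3, 0.3]
gripper_width: 40.6
```

```bash
python3 - <<'E'
from h import *
d=optics.get_image('wrist');cv2.imwrite('pics/w4.png',d['frame'])
T=etote('R')
for z in(61+80,61): delta(*tool(T,(-14,-60.5,z)))
E
```

```text
t 5.28 pos [475.9 133.8 201.2] F [-0.4  0.9 -0.5] w 40.4 j [ 0.77 -0.03 -0.86  0.74 -0.57  0.06]
target [471.4 132.5 191.7] delta [-4.5 -1.2 -9.5] rot [-0.001 -0.017  0.01 ] deg 1.1
t 5.28 pos [475.9 133.8 201.2] F [-0.4  0.9 -0.5] w 40.4 j [ 0.77 -0.03 -0.86  0.74 -0.57  0.06]
target [508.6 127.2 121.1] delta [ 32.6  -6.6 -80.1] rot [-0.001 -0.017  0.01 ] deg 1.1
```

View pics/w4.png

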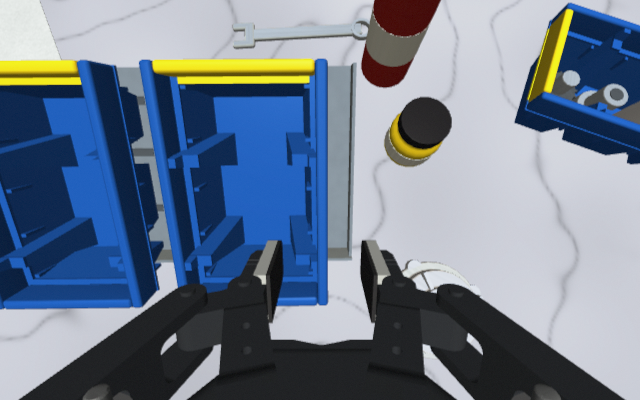

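Request:
{"method": "move_arm", "body": {
  "steps": [
    [-0.05, 7, -1, -16, 0, -0.005, 0.003],
    [-0.05, 14, -3, -34, 0, -0.01, 0.006],
    [-0.05, 22, -4, -52, 0, -0.017, 0.01],
    [-0.05, 28, -6, -68, -0.001, -0.017, 0.01],
    [-0.05, 32.6, -6.6, -80, -0.001, -0.017, 0.01]
  ]
}}

```text
clock: 5.7
position: [510.4, 129.3, 128.7]
ee_rot: [0.967, -0.068, 0.245, 0.017]
contact_force: [0.6, 1.0, 0.4]
gripper_width: 40.8
```

```bash
python3 - <<'E'
from h import *
d=optics.get_image('wrist');cv2.imwrite('pics/w5.png',d['frame'])
T=etote('R')
for z in(61,): delta(*tool(T,(-14,-60.5,z)))
E
```

```text
t 5.75 pos [510.2 128.6 126.8] F [ 0.3 -2.8 -1.2] w 40.2 j [ 0.41  0.12 -1.01  1.52 -0.25 -0.45]
target [508.6 127.2 121.1] delta [-1.6 -1.4 -5.7] rot [ 0.003  0.006 -0.005] deg 0.5
```

View pics/w5.png

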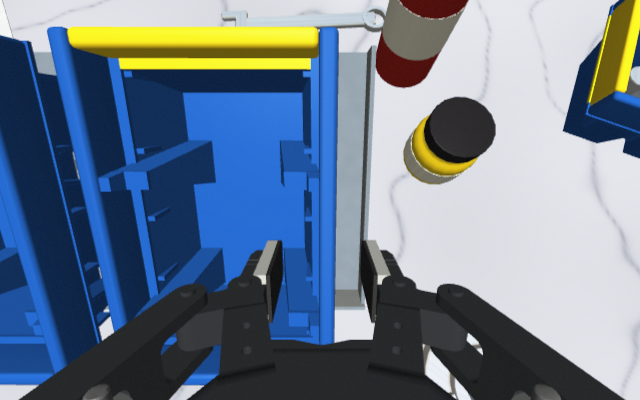

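```bash
cat >> h.py <<'E'
def toola(T,loc,a):
    return T[1]+T[0]@np.array(loc,float), T[0]@R.from_euler('y',a).as_matrix()@FLIP
E
python3 - <<'E'
from h import *
T=etote('R')
for z in(90,60,): delta(*toola(T,(-17,-60.5,z),.25))
E
```

```text
t 5.75 pos [510.2 128.6 126.8] F [ 0.3 -2.8 -1.2] w 40.2 j [ 0.41  0.12 -1.01  1.52 -0.25 -0.45]
target [492.5 129.5 145.3] delta [-17.7   0.9  18.5] rot [ 0.038  0.253 -0.005] deg 14.7
t 5.75 pos [510.2 128.6 126.8] F [ 0.3 -2.8 -1.2] w 40.2 j [ 0.41  0.12 -1.01  1.52 -0.25 -0.45]
target [506.4 127.5 118.8] delta [-3.8 -1.1 -8. ] rot [ 0.038  0.253 -0.005] deg 14.7
```

Back up and untilt first, then go in.

Request:
{"method": "move_arm", "body": {
  "steps": [
    [-0.05, -6, 0, 12, 0.01, 0.06, 0],
    [-0.05, -12, 0, 18, 0.02, 0.12, 0],
    [-0.05, -17, 0, 20, 0.03, 0.18, 0],
    [-0.05, -17, 0, 20, 0.038, 0.253, 0],
    [-0.05, -17, 0, 20, 0.038, 0.253, 0]
  ]
}}

```text
clock: 6.17
position: [505.6, 119.8, 153.6]
ee_rot: [0.98, -0.078, 0.179, 0.021]
contact_force: [2.0, -1.1, 0.3]
gripper_width: 40.7
```

```bash
python3 - <<'E'
from h import *
T=etote('R')
for z in(90,60,): delta(*toola(T,(-17,-60.5,z),.25))
E
```

```text
t 6.17 pos [505.6 119.8 153.6] F [ 2.  -1.1  0.3] w 40.7 j [ 0.67  0.11 -0.77  0.57 -0.52  0.26]
target [492.5 129.5 145.3] delta [-13.2   9.7  -8.3] rot [0.032 0.121 0.019] deg 7.3
t 6.17 pos [505.6 119.8 153.6] F [ 2.  -1.1  0.3] w 40.7 j [ 0.67  0.11 -0.77  0.57 -0.52  0.26]
target [506.4 127.5 118.8] delta [  0.8   7.7 -34.8] rot [0.032 0.121 0.019] deg 7.3
```

Request:
{"method": "move_arm", "body": {
  "steps": [
    [-0.05, 0, 0, 0, 0, 0, 0],
    [-0.05, 0, 0, 0, 0, 0, 0]
  ]
}}

```text
clock: 6.33
position: [507.9, 120.7, 154.1]
ee_rot: [0.98, -0.077, 0.183, 0.022]
contact_force: [-0.5, 0.7, -0.9]
gripper_width: 40.9
```

```bash
python3 - <<'E'
from h import *
T=etote('R')
for z in(90,60,): delta(*toola(T,(-17,-60.5,z),.25))
E
```

```text
t 6.33 pos [507.9 120.7 154.1] F [-0.5  0.7 -0.9] w 40.9 j [ 0.67  0.11 -0.77  0.59 -0.52  0.25]
target [492.5 129.5 145.3] delta [-15.4   8.8  -8.8] rot [0.034 0.127 0.017] deg 7.6
t 6.33 pos [507.9 120.7 154.1] F [-0.5  0.7 -0.9] w 40.9 j [ 0.67  0.11 -0.77  0.59 -0.52  0.25]
target [506.4 127.5 118.8] delta [ -1.5   6.9 -35.3] rot [0.034 0.127 0.017] deg 7.6
```

Request:
{"method": "move_arm", "body": {
  "steps": [
    [-0.05, -5, 3, -3, 0.011, 0.04, 0.006],
    [-0.05, -10, 6, -6, 0.022, 0.08, 0.011],
    [-0.05, -14, 8, -8, 0.034, 0.127, 0.017],
    [-0.05, -15, 9, -9, 0.034, 0.127, 0.017],
    [-0.05, -15, 9, -9, 0.034, 0.127, 0.017]
  ]
}}

```text
clock: 6.75
position: [491.8, 126.7, 142.9]
ee_rot: [0.99, -0.071, 0.118, 0.011]
contact_force: [1.0, 0.3, 0.1]
gripper_width: 40.4
```

```bash
python3 - <<'E'
from h import *
T=etote('R')
for z in(90,60,): delta(*toola(T,(-17,-60.5,z),.25))
E
```

```text
t 6.75 pos [491.8 126.7 142.9] F [1.  0.3 0.1] w 40.4 j [ 0.68  0.14 -0.64  0.29 -0.65  0.53]
target [492.5 129.5 145.3] delta [0.6 2.8 2.4] rot [ 0.004 -0.002  0.002] deg 0.3
t 6.75 pos [491.8 126.7 142.9] F [1.  0.3 0.1] w 40.4 j [ 0.68  0.14 -0.64  0.29 -0.65  0.53]
target [506.4 127.5 118.8] delta [ 14.6   0.8 -24.1] rot [ 0.004 -0.002  0.002] deg 0.3
```

Request:
{"method": "move_arm", "body": {
  "steps": [
    [-0.05, 4, 0.3, -7, 0, 0, 0],
    [-0.05, 8, 0.5, -14, 0, 0, 0],
    [-0.05, 14, 0.8, -23, 0.004, 0, 0],
    [-0.05, 14.6, 0.8, -24, 0.004, 0, 0],
    [-0.05, 14.6, 0.8, -24, 0.004, 0, 0]
  ]
}}

```text
clock: 7.17
position: [505.1, 127.0, 117.1]
ee_rot: [0.991, -0.071, 0.115, 0.01]
contact_force: [-0.0, -0.3, 0.0]
gripper_width: 40.6
```

```bash
python3 - <<'E'
from h import *
T=etote('R')
d=optics.get_image('wrist');cv2.imwrite('pics/w6.png',d['frame'])
for z in(60,): delta(*toola(T,(-17,-60.5,z),.25))
E
```

```text
t 7.22 pos [505.3 127.3 117.7] F [-0.4  0.2 -0.1] w 40.6 j [ 0.65  0.2  -0.65  0.31 -0.58  0.53]
target [506.4 127.5 118.8] delta [1.1 0.2 1.1] rot [ 0.001 -0.006  0.002] deg 0.4
```

View pics/w6.png

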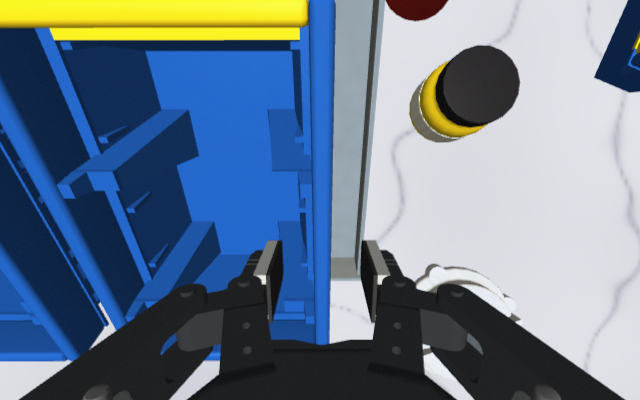

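Request:
{"method": "move_arm", "body": {
  "steps": [
    [-1, 0, 0, 0.5, 0, 0, 0],
    [-1, 0, 0, 0.5, 0, 0, 0],
    [-1, 0, 0, 0.5, 0, 0, 0],
    [-1, 0, 0, 0.5, 0, 0, 0],
    [-1, 0, 0, 0.5, 0, 0, 0]
  ]
}}

```text
clock: 7.63
position: [505.6, 128.0, 119.4]
ee_rot: [0.991, -0.071, 0.116, 0.008]
contact_force: [-2.7, -0.4, 4.3]
gripper_width: 6.2
```

```bash
python3 - <<'E'
from h import *
T=etote('R')
d=optics.get_image('wrist');cv2.imwrite('pics/w7.png',d['frame'])
for z in(60,): delta(*toola(T,(-17,-60.5,z),.25))
E
```

```text
t 7.68 pos [505.6 128.  119.4] F [-2.8 -0.   4.7] w 6.3 j [ 0.65  0.2  -0.65  0.31 -0.58  0.53]
target [506.4 127.5 118.8] delta [ 0.8 -0.5 -0.6] rot [-0.001 -0.005  0.001] deg 0.3
```

View pics/w7.png

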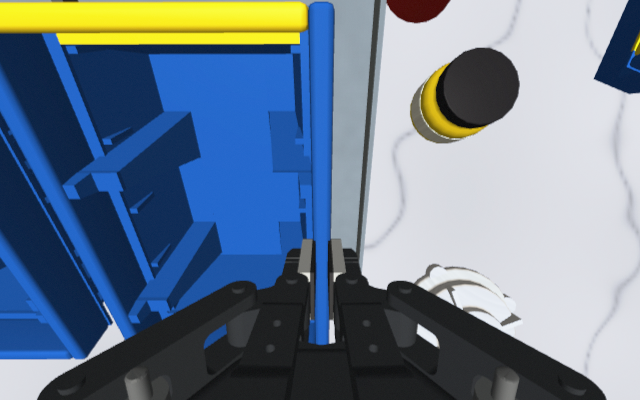

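Request:
{"method": "move_arm", "body": {
  "steps": [
    [-1, 1, 0, 6, 0, 0, 0],
    [-1, 2, 0, 16, 0, 0, 0],
    [-1, 2, 0, 28, 0, 0, 0],
    [-1, 2, 0, 40, 0, 0, 0],
    [-1, 2, 0, 50, 0, 0, 0]
  ]
}}

```text
clock: 8.1
position: [507.4, 127.8, 169.2]
ee_rot: [0.991, -0.071, 0.116, 0.008]
contact_force: [0.1, -1.0, -2.5]
gripper_width: 6.0
```

```bash
python3 - <<'E'
from h import *
T=etote('R')
d=optics.get_image('scene');cv2.imwrite('pics/s8.png',d['frame'])
d=optics.get_image('wrist');cv2.imwrite('pics/w8.png',d['frame'])
for z in(60,): delta(*toola(T,(-17,-60.5,z),.25))
E
```

```text
t 8.2 pos [508.5 128.6 170.3] F [-0.7  0.6 -1.5] w 6.1 j [ 0.66  0.14 -0.55  0.25 -0.73  0.6 ]
target [506.4 127.5 118.8] delta [ -2.1  -1.1 -51.5] rot [-0.003 -0.003  0.001] deg 0.2
```

View pics/s8.png

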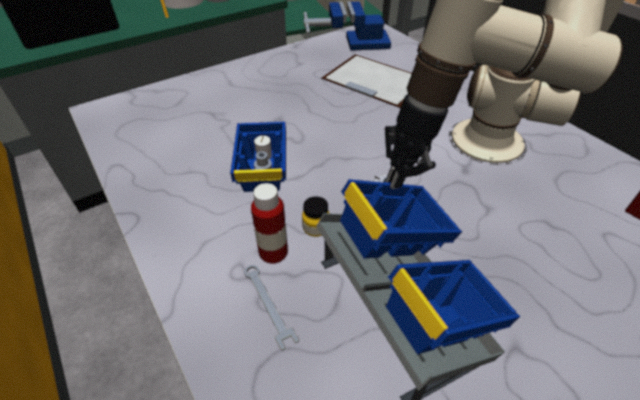

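View pics/w8.png

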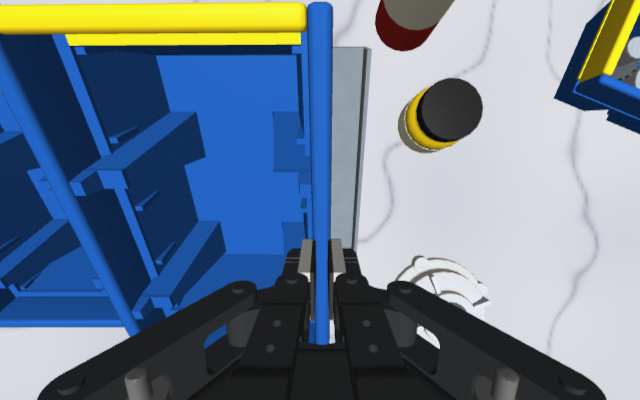

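Request:
{"method": "move_arm", "body": {
  "steps": [
    [-1, 0, 0, 26, 0.008, 0.06, 0],
    [-1, 0, 0, 52, 0.018, 0.13, 0],
    [-1, 0, 0, 80, 0.03, 0.21, 0],
    [-1, 0, 0, 108, 0.042, 0.295, 0],
    [-1, 0, 0, 135, 0.054, 0.38, 0]
  ]
}}

```text
clock: 8.62
position: [507.4, 128.1, 305.1]
ee_rot: [0.994, -0.071, -0.077, -0.006]
contact_force: [0.9, 0.7, -1.9]
gripper_width: 6.0
```

```bash
cat >> h.py <<'E'
def stackT(z,yaw=None): return R.from_euler('z',FY-np.pi if yaw is None else yaw).as_matrix(), np.array([FULL[0],FULL[1],z])
E
python3 - <<'E'
from h import *
print(R.from_quat(readout.read_state()['ee_rot']).as_matrix().round(3))
delta(*toola(stackT(200,-.142),(-17,-60.5,60),.25))
delta(*toola(stackT(230),(-17,-60.5,60),.25))
E
```

```text
[[ 0.978 -0.142 -0.152]
 [-0.14  -0.99   0.022]
 [-0.154 -0.    -0.988]]
t 8.62 pos [507.4 128.1 305.1] F [ 0.9  0.7 -1.9] w 6.0 j [ 0.5   0.24  0.06 -0.09 -1.52  0.94]
target [ 575.1 -302.8  260. ] delta [  67.7 -430.9  -45.1] rot [0.013 0.095 0.001] deg 5.5
t 8.62 pos [507.4 128.1 305.1] F [ 0.9  0.7 -1.9] w 6.0 j [ 0.5   0.24  0.06 -0.09 -1.52  0.94]
target [ 556.7 -200.2  290. ] delta [  49.4 -328.3  -15.1] rot [ 0.101  0.049 -1.953] deg 112.1
```

Request:
{"method": "move_arm", "body": {
  "steps": [
    [-1, 2, -10, 0, 0.013, 0.095, 0]
  ]
}}

```text
clock: 8.7
position: [512.2, 119.3, 309.9]
ee_rot: [0.99, -0.07, -0.119, -0.011]
contact_force: [0.6, 0.0, -1.3]
gripper_width: 6.3
```

Request:
{"method": "move_arm", "body": {
  "steps": [
    [-1, 3, -20, 0, 0, 0, -0.1],
    [-1, 6, -40, 0, 0, 0, -0.22],
    [-1, 9, -60, 0, 0, 0, -0.34],
    [-1, 12, -80, 0, 0, 0, -0.46],
    [-1, 15, -100, 0, 0, 0, -0.58]
  ]
}}

```text
clock: 9.12
position: [524.7, 17.0, 302.2]
ee_rot: [0.927, -0.354, -0.116, -0.043]
contact_force: [0.3, -0.6, -2.2]
gripper_width: 5.9
```

Request:
{"method": "move_arm", "body": {
  "steps": [
    [-1, 3, -20, 0, 0, 0, -0.12],
    [-1, 6, -40, 0, 0, 0, -0.24],
    [-1, 9, -60, 0, 0, 0, -0.36],
    [-1, 12, -80, 0, 0, 0, -0.48],
    [-1, 15, -100, 0, 0, 0, -0.6]
  ]
}}

```text
clock: 9.53
position: [539.5, -83.1, 302.3]
ee_rot: [0.781, -0.613, -0.098, -0.075]
contact_force: [0.9, 0.0, -2.4]
gripper_width: 6.0
```

Request:
{"method": "move_arm", "body": {
  "steps": [
    [-1, 3, -20, 0, 0, 0, -0.12],
    [-1, 6, -40, 0, 0, 0, -0.24],
    [-1, 9, -60, 0, 0, 0, -0.36],
    [-1, 12, -80, 0, 0, 0, -0.48],
    [-1, 15, -100, 0, 0, 0, -0.6]
  ]
}}

```text
clock: 9.95
position: [554.3, -183.1, 302.2]
ee_rot: [-0.565, 0.816, 0.072, 0.1]
contact_force: [-0.3, -0.1, -2.2]
gripper_width: 6.0
```

```bash
python3 - <<'E'
from h import *
delta(*toola(stackT(230),(-17,-60.5,60),.25))
E
```

```text
t 9.95 pos [ 554.3 -183.1  302.2] F [-0.3 -0.1 -2.2] w 6.0 j [-0.19  0.27  0.15 -0.25 -1.41 -0.14]
target [ 556.7 -200.2  290. ] delta [  2.4 -17.1 -12.2] rot [ 0.002 -0.006 -0.167] deg 9.6
```

Request:
{"method": "move_arm", "body": {
  "steps": [
    [-1, 1, -8, -4, 0, 0, -0.08],
    [-1, 2.4, -17, -10, 0.002, -0.006, -0.167],
    [-1, 2.4, -17, -12, 0.002, -0.006, -0.167],
    [-1, 2.4, -17, -12, 0.002, -0.006, -0.167]
  ]
}}

```text
clock: 10.28
position: [556.1, -198.9, 289.9]
ee_rot: [-0.498, 0.858, 0.063, 0.108]
contact_force: [-0.8, -0.1, -1.6]
gripper_width: 6.2
```

```bash
cat > hand.py <<'E'
from h import *
import sys,pickle
D={c:optics.get_image(c) for c in('scene','top','wrist')}
pickle.dump(D,open('hand.pkl','wb'))
for c in D: cv2.imwrite(f'pics/hand_{c}_{sys.argv[1]}.png',D[c]['frame'])
delta(*toola(stackT(230),(-17,-60.5,60),.25))
E
python3 hand.py 1
```

```text
t 10.43 pos [ 557.2 -198.5  291.6] F [-0.5 -0.2 -2.3] w 6.1 j [-0.21  0.27  0.11 -0.24 -1.34 -0.26]
target [ 556.7 -200.2  290. ] delta [-0.5 -1.6 -1.6] rot [ 0.001  0.002 -0.009] deg 0.5
```

View pics/hand_scene_1.png

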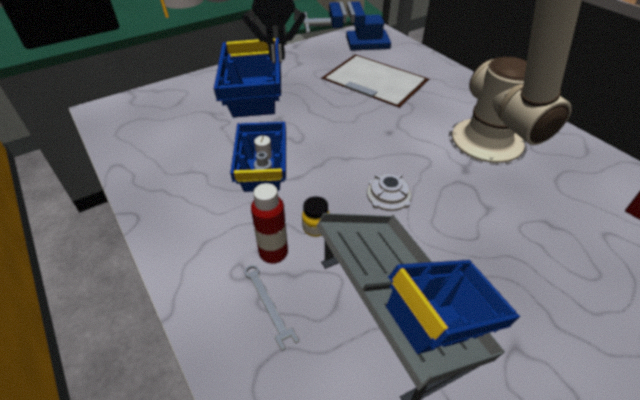

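View pics/hand_top_1.png

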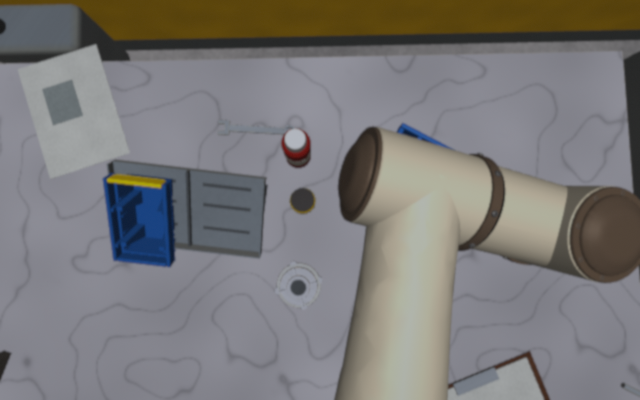

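View pics/hand_wrist_1.png

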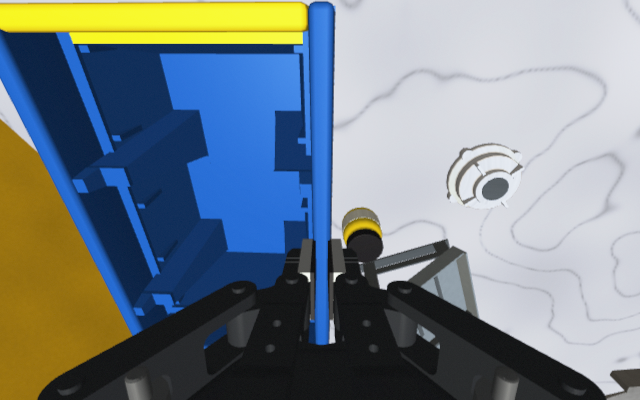

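```bash
cat > ov.py <<'E'
from h import *
import sys,pickle
D=pickle.load(open('hand.pkl','rb')); s=pickle.load(open('st.pkl','rb')) if 0 else readout.read_state()
def rel(loc,a,dr=(0,0,0)):  # tote pose given tool
    Rt=R.from_quat(s['ee_rot']).as_matrix(); Rtote=Rt@FLIP@R.from_euler('y',-a).as_matrix()@R.from_rotvec(dr).as_matrix()
    return Rtote, s['position']-Rtote@np.array(loc,float)
def draw(d,T,sc,roi,name,col=(255,255,255)):
    v=cv2.resize(d['frame'],None,fx=sc,fy=sc,interpolation=cv2.INTER_CUBIC)
    for z,hx,hy in((85,100,65),(58,100,65),(0,80,45),(85,91,56)):
        c=np.array([[1,1,0],[1,-1,0],[-1,-1,0],[-1,1,0]])*[hx,hy,0]+[0,0,z]
        pts=np.vstack([c[i]+(c[(i+1)%4]-c[i])*t for i in range(4) for t in np.linspace(0,1,20)[:-1]][:]) 
        w=pts@T[0].T+T[1]; Rm,t=P(d); zc=(Rm@w.T).T[:,2]+t[2]; q=proj(d,w)*sc
        for k in range(len(q)):
            if zc[k]>20 and zc[(k+1)%len(q)]>20: cv2.line(v,tuple(q[k].astype(int).tolist()),tuple(q[(k+1)%len(q)].astype(int).tolist()),col if z else (0,255,255),1)
    x0,y0,x1,y1=[int(i*sc) for i in roi]; cv2.imwrite(name,v[y0:y1,x0:x1])
if __name__=='__main__':
    T=rel((-17,-60.5,60),.25,eval(sys.argv[2]) if len(sys.argv)>2 else (0,0,0))
    print(T[0].round(3),T[1].round(1))
    draw(D['wrist'],T,1.2,(0,0,640,400),f'pics/ovw_{sys.argv[1]}.png'); draw(D['scene'],T,5,(205,25,305,125),f'pics/ovs_{sys.argv[1]}.png')
E
python3 ov.py 1
```

```text
[[-0.495  0.869 -0.002]
 [-0.869 -0.495  0.001]
 [-0.     0.003  1.   ]] [ 601.5 -243.3  231.8]
```

View pics/ovw_1.png

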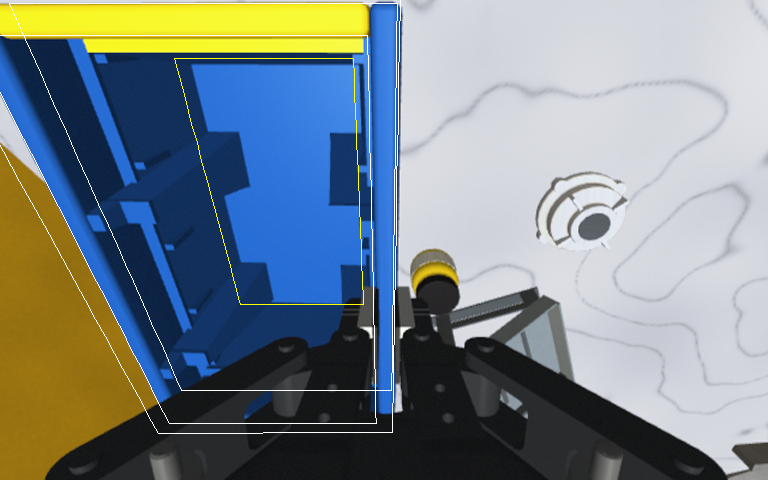

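View pics/ovs_1.png

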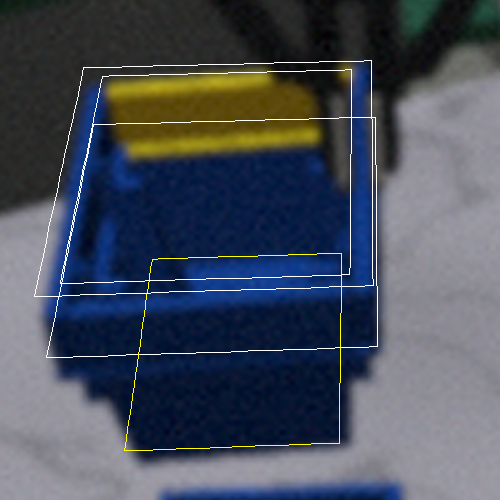

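```bash
cat > fith.py <<'E'
from ov import *
from scipy.optimize import minimize
NOM=(float(sys.argv[2]),float(sys.argv[3]),float(sys.argv[4])) if len(sys.argv)>4 else (-17,-60.5,60)
A0=float(sys.argv[5]) if len(sys.argv)>5 else .25
def fill(m):
    c,_=cv2.findContours(m,cv2.RETR_EXTERNAL,cv2.CHAIN_APPROX_NONE); n=np.zeros_like(m); cv2.drawContours(n,[x for x in c if cv2.contourArea(x)>150],-1,1,-1); return n
down=lambda m:cv2.resize(m.astype(np.float32),None,fx=.25,fy=.25,interpolation=cv2.INTER_AREA)
W,S=D['wrist'],D['scene']
mW=fill(colmask(W['frame'])); f=W['frame'].astype(int); 
# exclude brown (b low) in wrist: yellow must be bright
br=((f[...,2]-f[...,0]>60)&(f[...,2]<200)); mW[br]=0
mS=fill(colmask(S['frame'])); rS=(205,30,290,116) if len(sys.argv)<7 else eval(sys.argv[6])
rW=(0,0,330,230)
v=W['frame'].copy(); v[mW>0]//=2; cv2.imwrite('pics/mw.png',v); 
def tm(d,T,r):
    return down(tmask(d,T,r))
useS=1
valid=np.ones((rS[3]-rS[1],rS[2]-rS[0]),bool); valid[:50-rS[1] if rS[1]<50 else 1, 262-rS[0]:]=0
def cost(p):
    T=rel((NOM[0]+p[3],NOM[1]+p[5],NOM[2]+p[4]),A0,p[:3])
    c=np.abs(tm(W,T,rW)-mW[rW[1]:rW[3],rW[0]:rW[2]]).sum()/2
    c+=useS*(np.abs(tm(S,T,rS)-mS[rS[1]:rS[3],rS[0]:rS[2]])[valid]).sum()*2
    return c+ (p[5]/2)**2*20+(p[4]/3)**2*20+(p[2]/.02)**2*20
x0=np.zeros(6); dl=np.array([-.1,.05,.03,4,4,2])
for k in range(4):
    r=minimize(cost,x0,method='Nelder-Mead',options=dict(initial_simplex=np.vstack([x0,x0+np.diag(dl)]),xatol=.001,fatol=.1,maxiter=1200)); x0=r.x; dl=-dl/1.5
print(np.round(r.x,3),r.fun,cost(np.zeros(6)))
p=r.x; T=rel((NOM[0]+p[3],NOM[1]+p[5],NOM[2]+p[4]),A0,p[:3]); print(T[0].round(3),T[1].round(1))
draw(W,T,1.2,(0,0,640,400),f'pics/ovw_{sys.argv[1]}.png'); draw(S,T,5,(rS[0]-5,rS[1]-5,rS[2]+5,rS[3]+5),f'pics/ovs_{sys.argv[1]}.png')
pickle.dump(p,open('handfit.pkl','wb'))
E
python3 fith.py 2
```

```text
[-7.100e-02  4.000e-03  4.000e-03 -6.094e+00  5.790e-01  5.210e-01] 989.6776193784876 2431.3125
[[-0.491  0.869  0.057]
 [-0.871 -0.49  -0.037]
 [-0.005 -0.068  0.998]] [ 594.6 -245.8  227. ]
```

View pics/ovw_2.png

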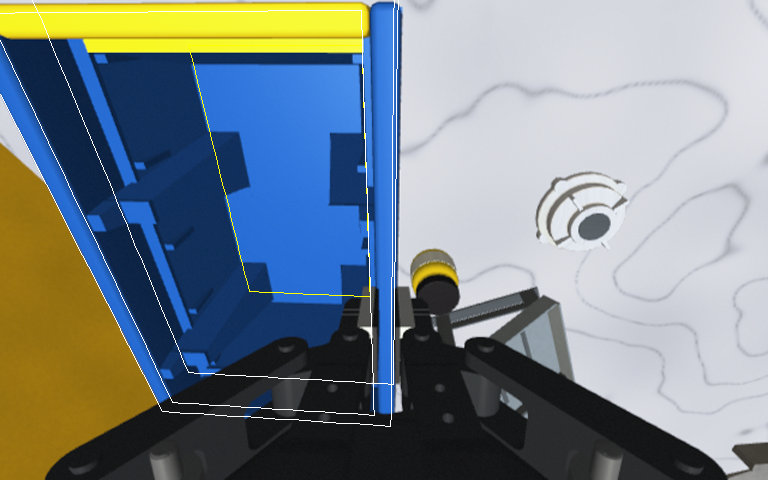

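View pics/ovs_2.png

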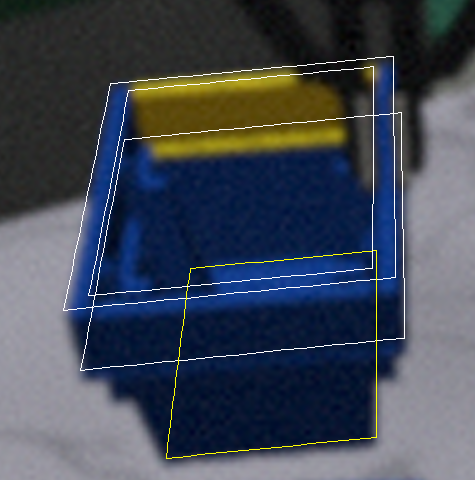

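```bash
python3 - <<'E'
import cv2,pickle
D=pickle.load(open('hand.pkl','rb')); f=D['wrist']['frame']
a=cv2.resize(f[0:200,0:200],None,fx=4,fy=3,interpolation=cv2.INTER_CUBIC); 
for i in range(0,200,20): cv2.putText(a,str(i),(i*4,10),0,.35,(255,255,255),1); cv2.line(a,(i*4,0),(i*4,600),(120,120,120),1)
for i in range(0,200,20): cv2.putText(a,str(i),(0,i*3+10),0,.35,(255,255,255),1); cv2.line(a,(0,i*3),(800,i*3),(120,120,120),1)
cv2.imwrite('pics/zw1.png',a)
x0=200
a=cv2.resize(f[0:200,x0:x0+160],None,fx=5,fy=3,interpolation=cv2.INTER_CUBIC); 
for i in range(0,160,20): cv2.putText(a,str(x0+i),(i*5,10),0,.35,(0,0,255),1); cv2.line(a,(i*5,0),(i*5,600),(120,120,120),1)
for i in range(0,200,20): cv2.putText(a,str(i),(0,i*3+10),0,.35,(0,0,255),1); cv2.line(a,(0,i*3),(800,i*3),(120,120,120),1)
cv2.imwrite('pics/zw2.png',a)
E
```

```text
(no output)
```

View pics/zw1.png

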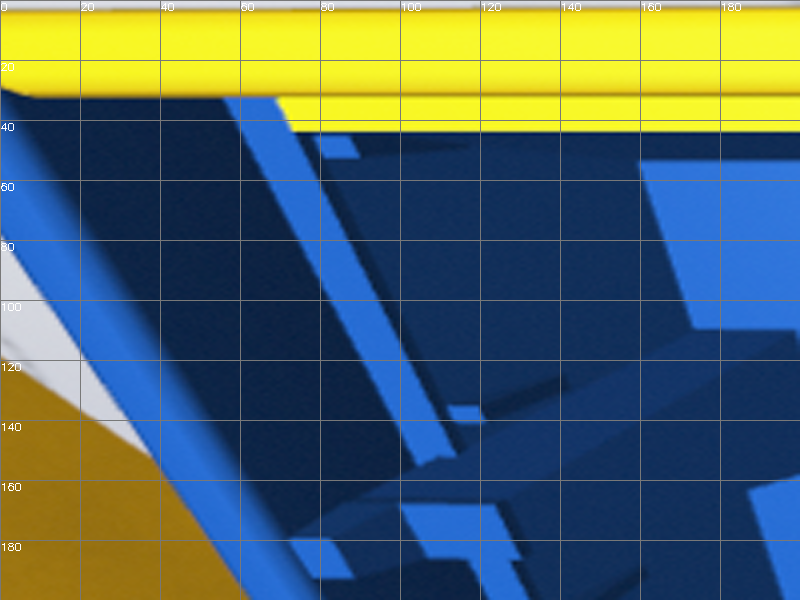

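View pics/zw2.png

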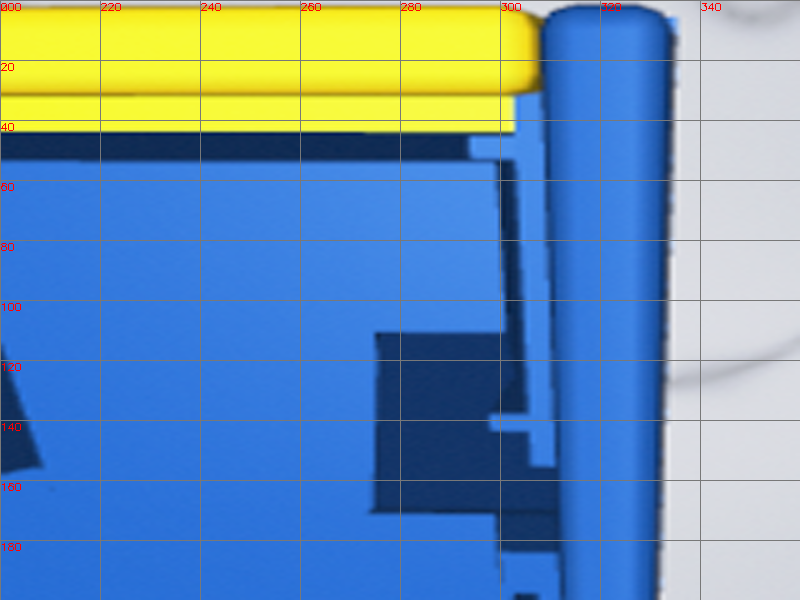

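```bash
cat > fitl.py <<'E'
from ov import *
from scipy.optimize import least_squares
W=D['wrist']
NOM=(-17,-60.5,60);A0=.25
obs=[((100,85,'y'),[(40,2.7),(150,2.7),(300,2.3)],(0,60)),((91,85,'y'),[(40,32),(150,32),(290,32)],(0,56)),((91,58,'y'),[(100,44),(200,44),(290,44)],(0,0)),
((-65,85,'x'),[(334,10),(332.7,100),(331.5,195)],0),((-56,85,'x'),[(309,30),(312.5,195)],0),((65,85,'x'),[(0,78),(38,152),(61,200)],0)]
def line(k):
    a,z,ax=k
    return np.array([[a,-30,z],[a,30,z]] if ax=='y' else [[20,a,z],[80,a,z]],float)
def res(p,full=1):
    T=rel((NOM[0]+p[3],NOM[1]+p[5],NOM[2]+p[4]),A0,p[:3]); out=[]
    for k,pts,_ in obs:
        q=proj(W,line(k)@T[0].T+T[1]); d=(q[1]-q[0])/np.linalg.norm(q[1]-q[0]); n=np.array([-d[1],d[0]])
        out+=[(np.array(u)-q[0])@n for u in pts]
    return np.r_[out,p[5]/1,p[4]/2]
r=least_squares(res,np.zeros(6),loss='soft_l1'); print(np.round(r.x,3)); print(np.round(r.fun,1))
p=r.x; T=rel((NOM[0]+p[3],NOM[1]+p[5],NOM[2]+p[4]),A0,p[:3]); print(T[0].round(3),T[1].round(1))
draw(D['scene'],T,5,(200,25,295,121),'pics/ovs_3.png'); draw(W,T,1.2,(0,0,640,400),'pics/ovw_3.png')
E
python3 fitl.py
```

```text
[ 5.000e-03  1.570e-01  3.000e-03  3.474e+00 -1.146e+00  9.010e-01]
[  2.    1.7   1.8   0.1  -0.2  -0.5  -2.7  -3.   -3.3   0.5   0.2  -0.1
  -0.9   0.1 -10.4   0.5   6.    0.9  -0.6]
[[-0.486  0.87  -0.084]
 [-0.86  -0.493 -0.133]
 [-0.157  0.008  0.988]] [ 607.5 -231.7  231.9]
```

View pics/ovs_3.png

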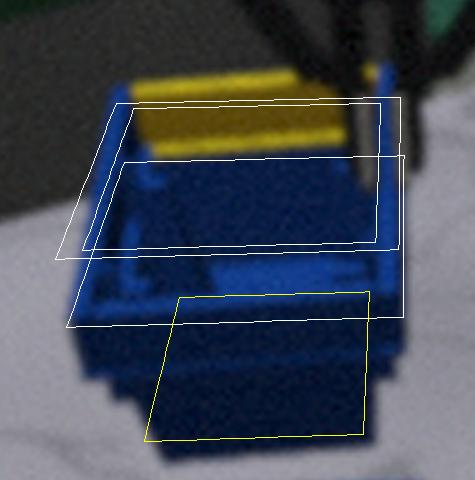

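```bash
sed -i "s/((91,58,'y'),\[(100,44),(200,44),(290,44)\],(0,0)),//; s/,loss='soft_l1'//" fitl.py; python3 fitl.py
```

```text
[-3.300e-02  1.900e-02  1.000e-03  1.182e+00  2.431e+00  1.387e+00]
[-0.1 -0.4 -0.4  0.3  0.3  0.3 -0.6 -0.2  0.3  0.3  0.8 -0.6  0.7  0.1
  1.4  1.2]
[[-0.494  0.869  0.016]
 [-0.869 -0.494 -0.032]
 [-0.019 -0.03   0.999]] [ 599.8 -239.5  227.2]
```

View pics/ovs_3.png

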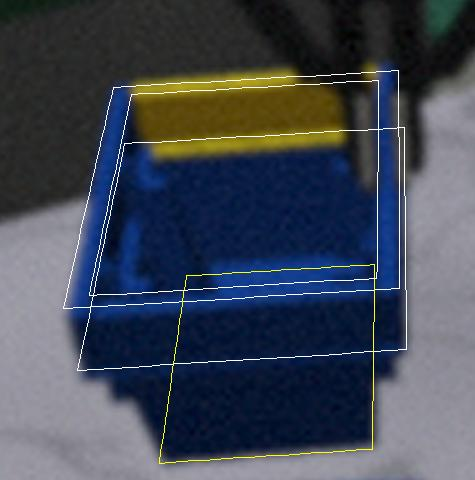

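View pics/ovw_3.png

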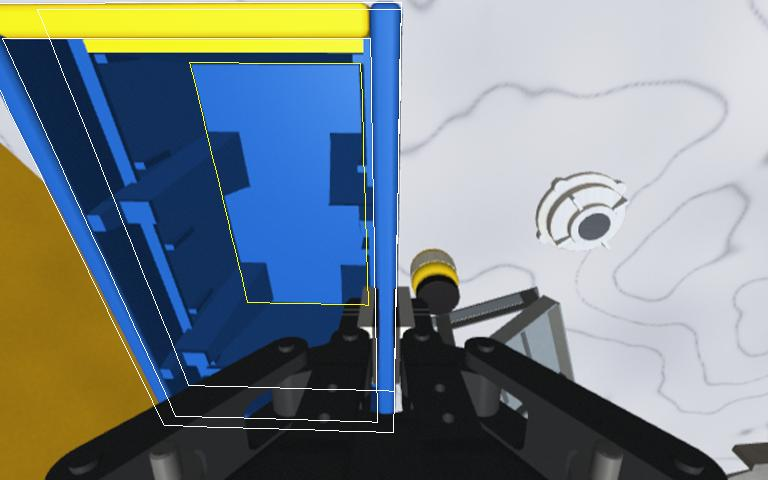

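Request:
{"method": "move_arm", "body": {
  "steps": [
    [-1, -0.5, -1.6, -15, -0.01, -0.011, -0.003],
    [-1, -0.5, -1.6, -40, -0.02, -0.022, -0.006],
    [-1, -0.5, -1.6, -65, -0.032, -0.033, -0.009],
    [-1, -0.5, -1.6, -90, -0.032, -0.033, -0.009],
    [-1, -0.5, -1.6, -110, -0.032, -0.033, -0.009]
  ]
}}

```text
clock: 10.85
position: [556.0, -199.5, 180.4]
ee_rot: [-0.498, 0.859, 0.04, 0.115]
contact_force: [0.7, -0.5, -2.4]
gripper_width: 6.0
```

```bash
python3 hand.py 2; python3 - <<'E'
import cv2
f=cv2.imread('pics/hand_scene_2.png'); cv2.imwrite('pics/z2.png',cv2.resize(f[60:210,200:320],None,fx=4,fy=4,interpolation=cv2.INTER_CUBIC))
E
```

```text
t 11.0 pos [ 556.  -200.   180.7] F [ 0.5 -0.2 -1.8] w 6.0 j [-0.2   0.32 -0.1  -0.24 -1.05 -0.22]
target [ 556.7 -200.2  290. ] delta [  0.7  -0.2 109.3] rot [0.033 0.032 0.   ] deg 2.6
```

View pics/z2.png

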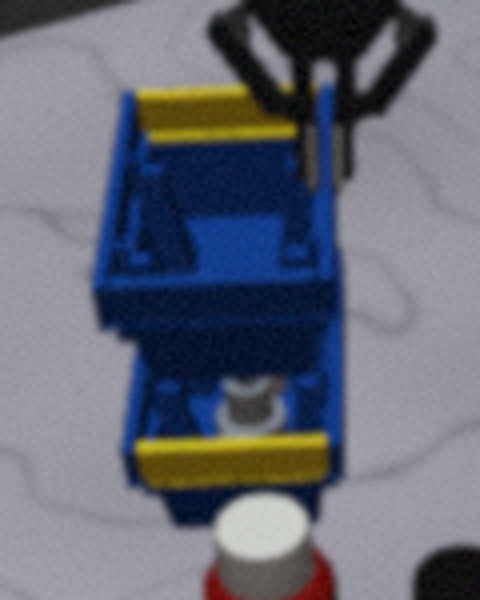

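View pics/hand_wrist_2.png

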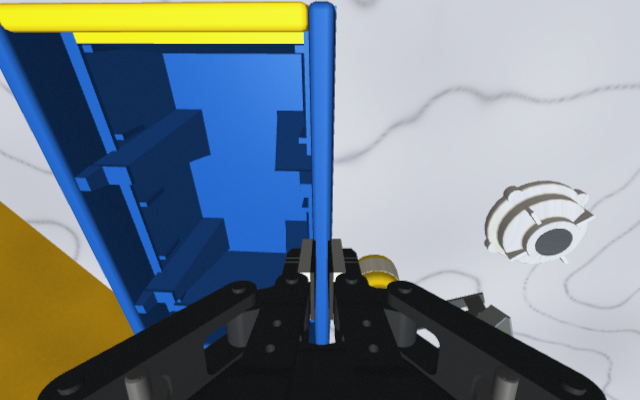

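```bash
cat > fits.py <<'E'
from h import *
import sys,pickle
from scipy.optimize import minimize
D=pickle.load(open('hand.pkl','rb')); S=D['scene']; s=readout.read_state()
zb=float(sys.argv[1]); roi=eval(sys.argv[2]); yaw0=FY-np.pi
def fill(m):
    c,_=cv2.findContours(m,cv2.RETR_EXTERNAL,cv2.CHAIN_APPROX_NONE); n=np.zeros_like(m); cv2.drawContours(n,[x for x in c if cv2.contourArea(x)>150],-1,1,-1); return n
down=lambda m:cv2.resize(m.astype(np.float32),None,fx=.25,fy=.25,interpolation=cv2.INTER_AREA)
r=roi; M=fill(colmask(S['frame']))[r[1]:r[3],r[0]:r[2]]
valid=np.ones_like(M,bool)
for e in eval(sys.argv[3]): valid[e[1]-r[1]:e[3]-r[1],e[0]-r[0]:e[2]-r[0]]=0
lower=[(R.from_euler('z',FY).as_matrix(),np.array([602.2,-245.4,0]))]
if len(sys.argv)>4: lower.append((R.from_euler('z',yaw0).as_matrix(),np.array(eval(sys.argv[4]))))
def pose(p): return R.from_euler('z',yaw0+p[2]).as_matrix()@R.from_rotvec([p[3],p[4],0]).as_matrix(), np.array([602.2+p[0],-245.4+p[1],zb])
base=0
for L in lower: base=base|tmask(S,L,r)
def cost(p): return np.abs(down(tmask(S,pose(p),r)|base)-M)[valid].sum()+(p[4]/.02)**2*3+(p[3]/.04)**2*3+(p[2]/.02)**2*3
x0=np.zeros(5); dl=np.array([6,6,.04,.04,.03])
for k in range(5):
    q=minimize(cost,x0,method='Nelder-Mead',options=dict(initial_simplex=np.vstack([x0,x0+np.diag(dl)]),xatol=.001,fatol=.05,maxiter=800)); x0=q.x; dl=-dl/1.4
off=R.from_euler('z',yaw0).as_matrix().T@[x0[0],x0[1],0]
print('dx,dy,dyaw,roll,pitch',np.round(x0,3),q.fun,'M',M.sum(),'offset in tote frame',off.round(1))
v=cv2.resize(S['frame'],None,fx=5,fy=5,interpolation=cv2.INTER_CUBIC)
for T in lower+[pose(x0)]:
    for z,hx,hy in((85,100,65),(58,100,65),(0,80,45)):
        qq=proj(S,(np.array([[1,1,0],[1,-1,0],[-1,-1,0],[-1,1,0]])*[hx,hy,0]+[0,0,z])@T[0].T+T[1]); cv2.polylines(v,[np.round(qq*5+2).astype(int)],True,(255,255,255) if z else (0,255,255),1)
cv2.imwrite('pics/fits.png',v[r[1]*5:r[3]*5,r[0]*5:r[2]*5])
E
python3 fits.py 120.7 "(215,75,300,184)" "[(268,75,300,112)]"
```

```text
dx,dy,dyaw,roll,pitch [-0.841  2.894  0.005  0.018 -0.01 ] 201.7326183116491 M 5510 offset in tote frame [-2.1 -2.2  0. ]
```

View pics/fits.png

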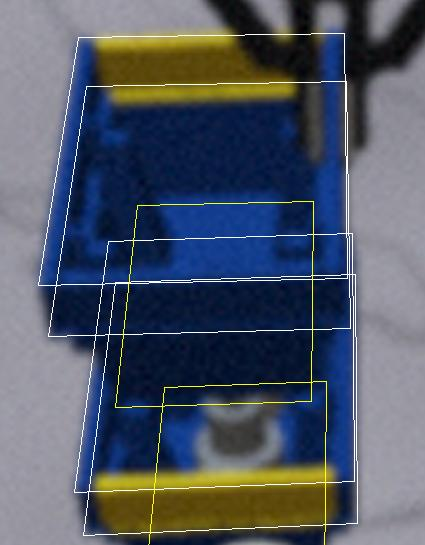

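Request:
{"method": "move_arm", "body": {
  "steps": [
    [-1, 1, -1.5, -8, 0, 0, 0],
    [-1, 1, -1.5, -18, 0, 0, 0],
    [-1, 1, -1.5, -26, 0, 0, 0],
    [-1, 1, -1.5, -32, 0, 0, 0],
    [-1, 1, -1.5, -35, 0, 0, 0]
  ]
}}

```text
clock: 11.42
position: [557.0, -202.0, 145.8]
ee_rot: [-0.497, 0.859, 0.04, 0.115]
contact_force: [0.1, 0.2, -1.9]
gripper_width: 5.5
```

```bash
python3 hand.py 3; python3 fits.py 86 "(215,75,300,184)" "[(268,75,300,130)]"
```

```text
t 11.57 pos [ 557.5 -202.2  146.8] F [-0.5  0.2 -1.6] w 6.3 j [-0.2   0.35 -0.14 -0.26 -0.98 -0.19]
target [ 556.7 -200.2  290. ] delta [ -0.8   2.1 143.2] rot [0.033 0.035 0.002] deg 2.8
dx,dy,dyaw,roll,pitch [-0.679  0.184  0.003  0.016 -0.008] 186.43970207614805 M 4797 offset in tote frame [ 0.2 -0.7  0. ]
```

View pics/fits.png

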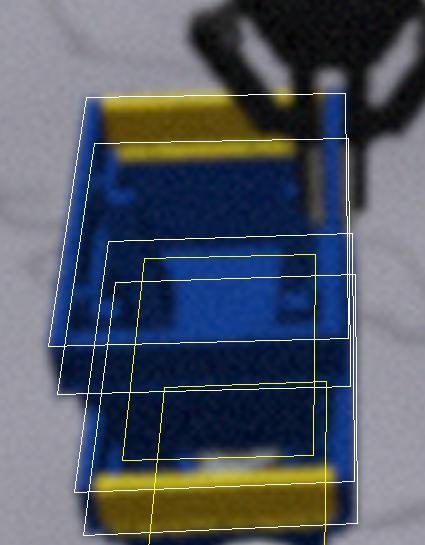

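Request:
{"method": "move_arm", "body": {
  "steps": [
    [-1, 0, 0, -2.5, 0, 0, 0],
    [-1, 0, 0, -5, 0, 0, 0],
    [-1, 0, 0, -7, 0, 0, 0],
    [-1, 0, 0, -9, 0, 0, 0]
  ]
}}

```text
clock: 11.9
position: [557.5, -202.1, 137.8]
ee_rot: [-0.497, 0.859, 0.039, 0.115]
contact_force: [0.2, -0.4, -2.2]
gripper_width: 6.1
```

Request:
{"method": "move_arm", "body": {
  "steps": [
    [-1, 0, 0, -1, 0, 0, 0],
    [-1, 0, 0, -2, 0, 0, 0],
    [-1, 0, 0, -2, 0, 0, 0]
  ]
}}

```text
clock: 12.15
position: [557.4, -202.1, 135.7]
ee_rot: [-0.497, 0.859, 0.039, 0.115]
contact_force: [-0.1, -0.6, -2.8]
gripper_width: 6.1
```

Request:
{"method": "move_arm", "body": {
  "steps": [
    [-1, 0, 0, -1, 0, 0, 0],
    [-1, 0, 0, -2, 0, 0, 0],
    [-1, 0, 0, -2, 0, 0, 0]
  ]
}}

```text
clock: 12.4
position: [557.4, -202.1, 133.7]
ee_rot: [-0.497, 0.859, 0.039, 0.115]
contact_force: [1.1, 0.4, -2.2]
gripper_width: 5.7
```

Past the 83 mm upstand level without contact; keep going to find the ledge.

Request:
{"method": "move_arm", "body": {
  "steps": [
    [-1, 0, 0, -1, 0, 0, 0],
    [-1, 0, 0, -2, 0, 0, 0],
    [-1, 0, 0, -2, 0, 0, 0]
  ]
}}

```text
clock: 12.65
position: [557.5, -202.4, 132.8]
ee_rot: [-0.497, 0.859, 0.039, 0.115]
contact_force: [-1.8, -0.3, 3.3]
gripper_width: 6.3
```

Request:
{"method": "move_arm", "body": {
  "steps": [
    [-1, 0, 0, -1, 0, 0, 0],
    [-1, 0, 0, -2, 0, 0, 0],
    [-1, 0, 0, -2, 0, 0, 0]
  ]
}}

```text
clock: 12.9
position: [557.4, -202.7, 132.5]
ee_rot: [-0.497, 0.859, 0.038, 0.115]
contact_force: [-6.3, 0.1, 11.4]
gripper_width: 6.1
```

```bash
python3 hand.py 4; python3 fits.py 73 "(215,75,300,184)" "[(268,75,300,135)]"; python3 - <<'E'
import cv2
f=cv2.imread('pics/hand_scene_4.png'); cv2.imwrite('pics/z4.png',cv2.resize(f[80:200,210:310],None,fx=6,fy=5,interpolation=cv2.INTER_CUBIC))
E
```

```text
t 13.05 pos [ 557.4 -202.7  132.5] F [-6.1  0.6 11.5] w 6.3 j [-0.2   0.37 -0.15 -0.26 -0.94 -0.18]
target [ 556.7 -200.2  290. ] delta [ -0.6   2.5 157.5] rot [0.034 0.037 0.001] deg 2.9
dx,dy,dyaw,roll,pitch [-3.650e-01 -1.699e+00 -1.000e-03  2.400e-02 -4.000e-03] 181.27860654183667 M 4514 offset in tote frame [1.7 0.5 0. ]
```

View pics/z4.png

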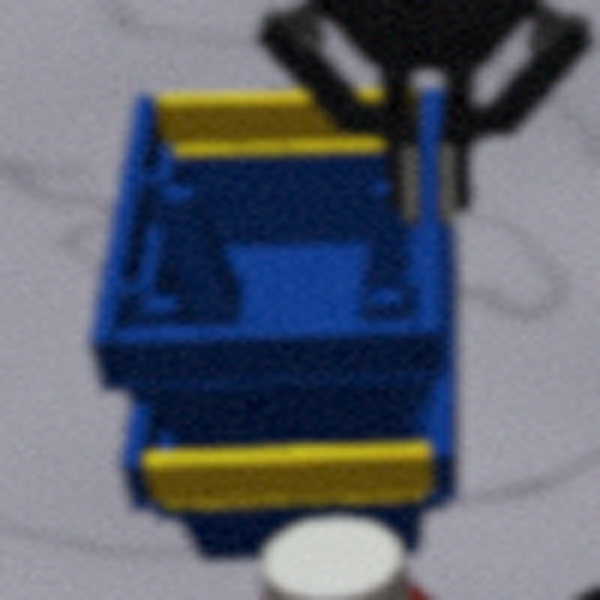

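Request:
{"method": "move_arm", "body": {
  "steps": [
    [-1, 0, 0, 1, 0, 0, 0],
    [-0.1, 0, 0, 1, 0, 0, 0],
    [-0.1, 0, 0, 1, 0, 0, 0],
    [-0.1, 0, 0, 1, 0, 0, 0],
    [-0.1, 0, 0, 1, 0, 0, 0]
  ]
}}

```text
clock: 13.47
position: [557.8, -202.1, 130.6]
ee_rot: [-0.497, 0.859, 0.039, 0.115]
contact_force: [-0.1, 0.5, 1.0]
gripper_width: 38.6
```

```bash
python3 hand.py 5; python3 fits.py 73 "(215,75,300,184)" "[(268,75,300,135)]"; python3 - <<'E'
from h import *
print(R.from_quat(readout.read_state()['ee_rot']).as_matrix()[:,2])
f=cv2.imread('pics/hand_scene_5.png'); cv2.imwrite('pics/z5.png',cv2.resize(f[80:200,210:310],None,fx=6,fy=5,interpolation=cv2.INTER_CUBIC))
E
```

```text
t 13.62 pos [ 557.6 -202.1  130.6] F [ 0.2 -1.  -0. ] w 38.4 j [-0.2   0.37 -0.15 -0.26 -0.94 -0.18]
target [ 556.7 -200.2  290. ] delta [ -0.9   1.9 159.4] rot [0.033 0.036 0.002] deg 2.8
dx,dy,dyaw,roll,pitch [0.299 0.212 0.001 0.017 0.003] 237.51269022842664 M 4477 offset in tote frame [-0.3  0.2  0. ]
[ 0.15922023  0.18141539 -0.97043154]
```

View pics/z5.png

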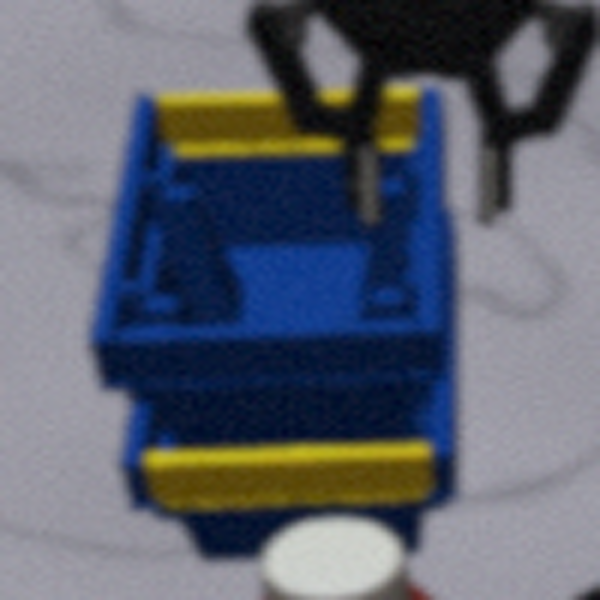

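Request:
{"method": "move_arm", "body": {
  "steps": [
    [-0.1, 0, 0, 15, 0, 0, 0],
    [-0.1, 0, 0, 45, 0, 0, 0],
    [-0.1, 0, 0, 80, 0, 0, 0],
    [-0.1, 0, 0, 115, 0, 0, 0],
    [-0.1, 0, 10, 150, 0, 0, 0]
  ]
}}

```text
clock: 14.03
position: [557.4, -193.1, 282.2]
ee_rot: [-0.496, 0.86, 0.039, 0.115]
contact_force: [1.1, 0.9, -0.2]
gripper_width: 38.5
```

```bash
cat > lp.py <<'E'
from h import *
T=etote('L')
delta(*toola((R.from_euler('z',-.142).as_matrix(),T[1]),(-17,-60.5,200),.25))
for z in(122,62): delta(*toola(T,(-17,-60.5,z),.25))
E
python3 lp.py
```

```text
t 14.03 pos [ 557.4 -193.1  282.2] F [ 1.1  0.9 -0.2] w 38.5 j [-0.18  0.24  0.05 -0.22 -1.26 -0.29]
target [555.1 284.5 273.2] delta [ -2.3 477.6  -9. ] rot [-0.012  0.056  1.958] deg 112.3
t 14.03 pos [ 557.4 -193.1  282.2] F [ 1.1  0.9 -0.2] w 38.5 j [-0.18  0.24  0.05 -0.22 -1.26 -0.29]
target [500.4 292.3 172.9] delta [ -57.   485.4 -109.2] rot [-0.528 -0.194  1.904] deg 113.8
t 14.03 pos [ 557.4 -193.1  282.2] F [ 1.1  0.9 -0.2] w 38.5 j [-0.18  0.24  0.05 -0.22 -1.26 -0.29]
target [528.3 288.4 120. ] delta [ -29.1  481.4 -162.2] rot [-0.528 -0.194  1.904] deg 113.8
```

Request:
{"method": "move_arm", "body": {
  "steps": [
    [-0.05, -6, 30, 0, 0, 0, 0.12],
    [-0.05, -12, 60, 0, 0, 0, 0.24],
    [-0.05, -18, 90, 0, 0, 0, 0.36],
    [-0.05, -24, 120, 0, 0, 0, 0.48],
    [-0.05, -30, 150, 0, 0, 0, 0.6]
  ]
}}

```text
clock: 14.45
position: [527.1, -41.0, 281.0]
ee_rot: [0.73, -0.672, -0.071, -0.099]
contact_force: [0.0, -0.3, -0.3]
gripper_width: 40.9
```

Request:
{"method": "move_arm", "body": {
  "steps": [
    [-0.05, -5, 30, 0, 0, 0, 0.12],
    [-0.05, -10, 60, 0, 0, 0, 0.24],
    [-0.05, -15, 90, 0, 0, 0, 0.36],
    [-0.05, -20, 120, 0, 0, 0, 0.48],
    [-0.05, -20, 150, 0, 0, 0, 0.6]
  ]
}}

```text
clock: 14.87
position: [506.7, 109.2, 281.2]
ee_rot: [0.896, -0.426, -0.097, -0.073]
contact_force: [0.8, 0.1, 0.0]
gripper_width: 40.3
```

Request:
{"method": "move_arm", "body": {
  "steps": [
    [-0.05, 0, 35, 0, 0, 0, 0.12],
    [-0.05, 0, 70, 0, 0, 0, 0.24],
    [-0.05, 0, 105, 0, 0, 0, 0.36],
    [-0.05, 0, 140, 0, 0, 0, 0.48],
    [-0.05, 0, 175, 0, 0, 0, 0.6]
  ]
}}

```text
clock: 15.28
position: [507.3, 284.5, 280.8]
ee_rot: [0.982, -0.142, -0.114, -0.041]
contact_force: [0.8, 0.1, 0.3]
gripper_width: 40.5
```

```bash
python3 lp.py
```

```text
t 15.28 pos [507.3 284.5 280.8] F [0.8 0.1 0.3] w 40.5 j [ 0.66  0.35  0.2  -0.22 -1.52  0.65]
target [555.1 284.5 273.2] delta [47.8 -0.  -7.6] rot [-0.044  0.021  0.151] deg 9.1
t 15.28 pos [507.3 284.5 280.8] F [0.8 0.1 0.3] w 40.5 j [ 0.66  0.35  0.2  -0.22 -1.52  0.65]
target [500.4 292.3 172.9] delta [  -7.     7.8 -107.9] rot [-0.149 -0.457  0.137] deg 28.6
t 15.28 pos [507.3 284.5 280.8] F [0.8 0.1 0.3] w 40.5 j [ 0.66  0.35  0.2  -0.22 -1.52  0.65]
target [528.3 288.4 120. ] delta [  20.9    3.8 -160.9] rot [-0.149 -0.457  0.137] deg 28.6
```

Request:
{"method": "move_arm", "body": {
  "steps": [
    [-0.05, -1, 2, -10, -0.03, -0.091, 0.027],
    [-0.05, -2, 4, -25, -0.06, -0.183, 0.055],
    [-0.05, -4, 6, -45, -0.09, -0.274, 0.082],
    [-0.05, -6, 8, -65, -0.119, -0.366, 0.11],
    [-0.05, -7, 8, -85, -0.149, -0.457, 0.137]
  ]
}}

```text
clock: 15.7
position: [500.5, 292.7, 196.1]
ee_rot: [0.99, -0.071, 0.122, 0.006]
contact_force: [1.3, -1.1, 0.4]
gripper_width: 40.3
```

```bash
python3 lp.py|tail -4; python3 - <<'E'
from h import *
d=optics.get_image('wrist');cv2.imwrite('pics/w10.png',d['frame'])
E
```

```text
t 15.7 pos [500.5 292.7 196.1] F [ 1.3 -1.1  0.4] w 40.3 j [ 0.92  0.22 -0.38  0.28 -0.86  0.34]
target [500.4 292.3 172.9] delta [ -0.1  -0.4 -23.1] rot [-0.005  0.006  0.001] deg 0.4
t 15.7 pos [500.5 292.7 196.1] F [ 1.3 -1.1  0.4] w 40.3 j [ 0.92  0.22 -0.38  0.28 -0.86  0.34]
target [528.3 288.4 120. ] delta [ 27.7  -4.4 -76.1] rot [-0.005  0.006  0.001] deg 0.4
```

View pics/w10.png

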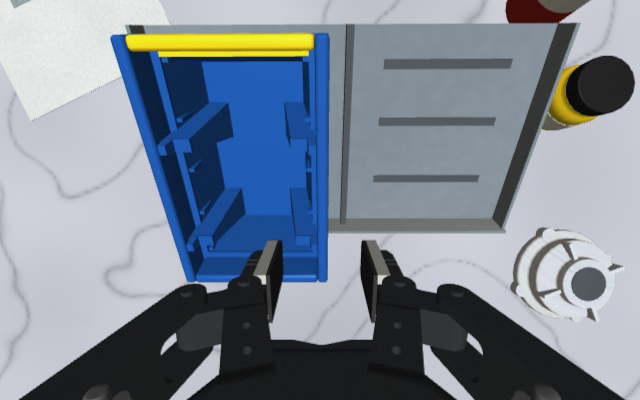

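Rim (column ~321) is centred between the pads (272–370). Going in.

Request:
{"method": "move_arm", "body": {
  "steps": [
    [-0.05, 0, 0, -23, 0, 0, 0],
    [-0.05, 8, -1, -38, 0, 0, 0],
    [-0.05, 17, -3, -55, 0, 0, 0],
    [-0.05, 24, -4, -69, -0.002, 0.003, 0],
    [-0.05, 28, -4.4, -76, -0.005, 0.006, 0]
  ]
}}

```text
clock: 16.17
position: [528.2, 285.5, 117.8]
ee_rot: [0.991, -0.073, 0.115, 0.011]
contact_force: [-0.8, 0.3, 0.6]
gripper_width: 40.7
```

Request:
{"method": "move_arm", "body": {
  "steps": [
    [-0.05, 0, 0, 0, 0, 0, 0]
  ]
}}

```text
clock: 16.25
position: [528.5, 285.7, 118.0]
ee_rot: [0.991, -0.073, 0.115, 0.012]
contact_force: [0.3, -0.1, 0.0]
gripper_width: 40.2
```

```bash
python3 lp.py|tail -2; python3 - <<'E'
from h import *
d=optics.get_image('wrist');cv2.imwrite('pics/w11.png',d['frame'])
E
```

```text
t 16.25 pos [528.5 285.7 118. ] F [ 0.3 -0.1  0. ] w 40.2 j [ 0.86  0.34 -0.44  0.32 -0.69  0.33]
target [528.3 288.4 120. ] delta [-0.2  2.6  2. ] rot [ 0.005 -0.008  0.006] deg 0.6
```

View pics/w11.png

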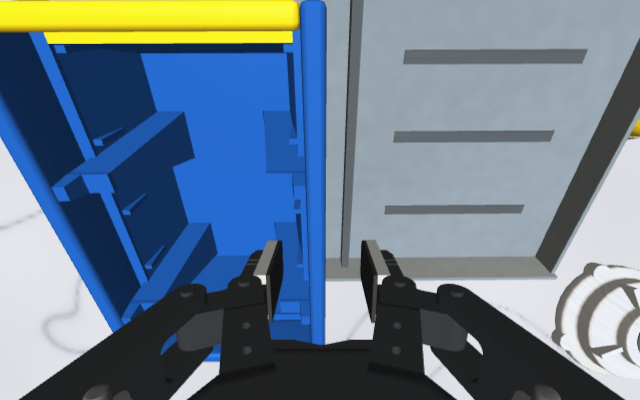

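Request:
{"method": "move_arm", "body": {
  "steps": [
    [-0.05, 0, 2.6, 2, 0, 0, 0],
    [-1, 0, 2.6, 2, 0, 0, 0],
    [-1, 0, 2.6, 2, 0, 0, 0],
    [-1, 0, 2.6, 2, 0, 0, 0],
    [-1, 0, 2.6, 2, 0, 0, 0]
  ]
}}

```text
clock: 16.72
position: [528.5, 289.5, 123.0]
ee_rot: [0.99, -0.073, 0.117, 0.01]
contact_force: [-2.6, -0.3, 3.7]
gripper_width: 3.2
```

Request:
{"method": "move_arm", "body": {
  "steps": [
    [-1, 0, 0, 0, 0, 0, 0],
    [-1, 1, 0, 6, 0, 0, 0],
    [-1, 2, 0, 18, 0, 0, 0],
    [-1, 2, 0, 34, 0, 0, 0],
    [-1, 2, 0, 50, 0, 0, 0]
  ]
}}

```text
clock: 17.13
position: [529.8, 288.0, 171.4]
ee_rot: [0.991, -0.073, 0.115, 0.012]
contact_force: [-0.2, 0.5, 0.5]
gripper_width: -0.4
```

```bash
python3 lp.py|tail -2; python3 - <<'E'
from h import *
d=optics.get_image('wrist');cv2.imwrite('pics/w12.png',d['frame'])
E
```

```text
t 17.13 pos [529.8 288.  171.4] F [-0.2  0.5  0.5] w -0.4 j [ 0.87  0.29 -0.35  0.27 -0.83  0.38]
target [528.3 288.4 120. ] delta [ -1.6   0.4 -51.4] rot [ 0.005 -0.008  0.006] deg 0.6
```

View pics/w12.png

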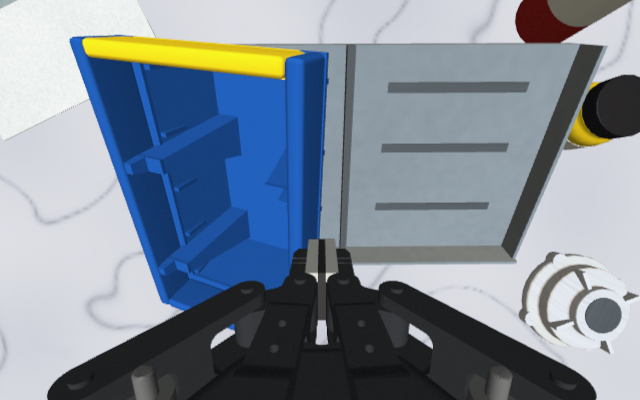

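Request:
{"method": "move_arm", "body": {
  "steps": [
    [-0.05, -10, 0, 15, 0, 0, 0],
    [-0.05, -20, 0, 30, 0, 0, 0],
    [-0.05, -20, 0, 30, 0, 0, 0],
    [-0.05, -20, 0, 30, 0, 0, 0],
    [-0.05, -20, 0, 30, 0, 0, 0]
  ]
}}

```text
clock: 17.6
position: [510.4, 288.8, 201.2]
ee_rot: [0.991, -0.073, 0.116, 0.01]
contact_force: [-0.4, -0.8, -0.8]
gripper_width: 40.6
```

```bash
python3 - <<'E'
from h import *
import pickle
D={c:optics.get_image(c) for c in('scene','top','wrist')}
pickle.dump(D,open('l2.pkl','wb'))
cv2.imwrite('pics/w13.png',D['wrist']['frame']);cv2.imwrite('pics/s13.png',D['scene']['frame']);cv2.imwrite('pics/t13.png',D['top']['frame'])
E
```

```text
(no output)
```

View pics/w13.png

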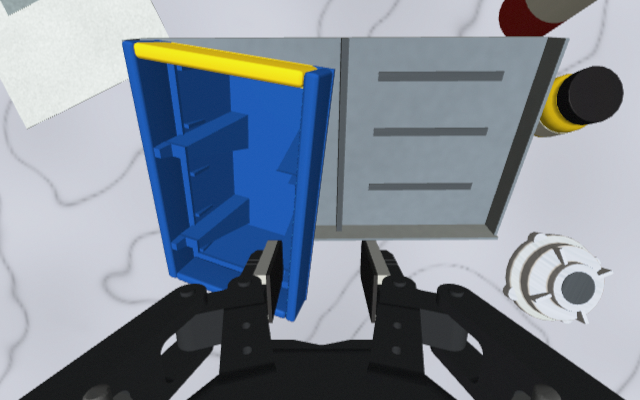

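View pics/s13.png

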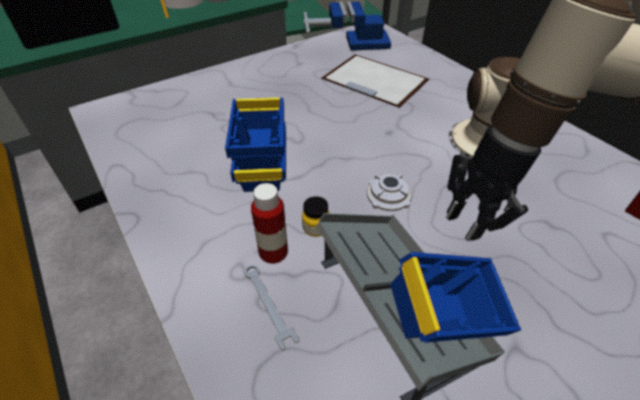

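View pics/t13.png

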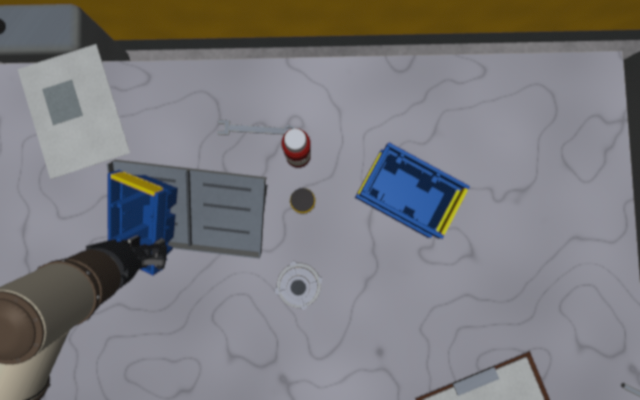

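```bash
cat > fit6.py <<'E'
from h import *
import pickle,sys
from scipy.optimize import minimize
D=pickle.load(open(sys.argv[1],'rb')); S,T,W=D['scene'],D['top'],D['wrist']
rs=eval(sys.argv[2]); ex=eval(sys.argv[3])
def fill(m):
    c,_=cv2.findContours(m,cv2.RETR_EXTERNAL,cv2.CHAIN_APPROX_NONE); n=np.zeros_like(m); cv2.drawContours(n,[x for x in c if cv2.contourArea(x)>300],-1,1,-1); return n
down=lambda m:cv2.resize(m.astype(np.float32),None,fx=.25,fy=.25,interpolation=cv2.INTER_AREA)
V=[];
for d,r,e in zip((S,T,W),rs,ex):
    M=fill(colmask(d['frame']))[r[1]:r[3],r[0]:r[2]]; v=np.ones_like(M,bool)
    for q in e: v[max(q[1]-r[1],0):max(q[3]-r[1],0),max(q[0]-r[0],0):max(q[2]-r[0],0)]=0
    V.append((d,r,M,v))
R0,t0=etote('L')
def pose(p): return R.from_rotvec(p[:3]).as_matrix()@R0, t0+p[3:]
def cost(p): 
    return sum(np.abs(down(tmask(d,pose(p),r))-M)[v].sum() for d,r,M,v in V)
best=None
for roll in(-.25,0,.25):
    x0=np.array([roll,0,-.1,0,0,5]); dl=np.array([.1,.1,.1,10,10,10])
    for k in range(5):
        q=minimize(cost,x0,method='Nelder-Mead',options=dict(initial_simplex=np.vstack([x0,x0+np.diag(dl)]),xatol=.002,fatol=.2,maxiter=700)); x0=q.x; dl=-dl/1.4
    print(roll,np.round(q.x,3),round(q.fun,1))
    if best is None or q.fun<best.fun: best=q
A=pose(best.x); print(A[0].round(3),A[1].round(1),R.from_matrix(R0.T@A[0]).as_rotvec().round(3)); pickle.dump(A,open('L6.pkl','wb'))
for n,(d,r,M,v_) in zip('stw',V):
    v=cv2.resize(d['frame'],None,fx=3,fy=3,interpolation=cv2.INTER_CUBIC)
    for z,hx,hy in((85,100,65),(58,100,65),(0,80,45),(85,91,56)):
        qq=proj(d,(np.array([[1,1,0],[1,-1,0],[-1,-1,0],[-1,1,0]])*[hx,hy,0]+[0,0,z])@A[0].T+A[1]); cv2.polylines(v,[np.round(qq*3+1).astype(int)],True,(255,255,255) if z else (0,255,255),1)
    cv2.imwrite(f'pics/f6{n}.png',v[r[1]*3:r[3]*3,r[0]*3:r[2]*3])
E
python3 fit6.py l2.pkl "[(385,240,530,365),(95,160,190,290),(115,30,345,330)]" "[[],[(80,232,180,300)],[(170,235,400,400)]]"
```

```text
-0.25 [ -0.233   0.05   -0.254 -11.33  -15.576  11.949] 635.2
0 [ -0.232   0.05   -0.254 -11.32  -15.525  11.867] 636.7
0.25 [ -0.233   0.05   -0.254 -11.359 -15.579  11.926] 636.2
[[ 0.851  0.378 -0.364]
 [-0.236  0.896  0.377]
 [ 0.469 -0.235  0.852]] [569.2 326.4  85.1] [-0.329  0.016 -0.113]
```

View pics/f6w.png

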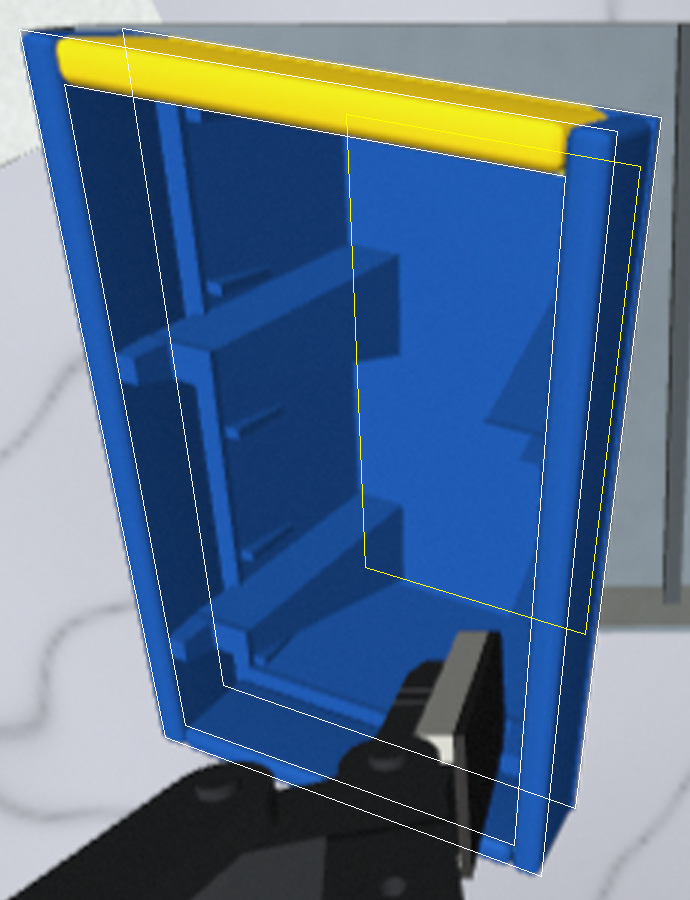

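View pics/f6s.png

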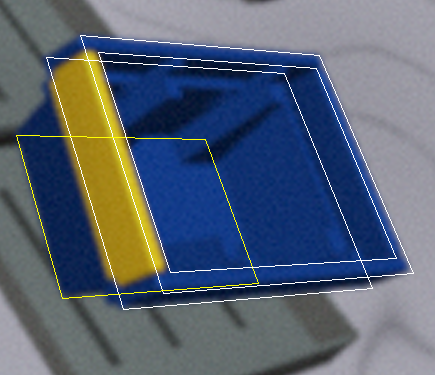

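```bash
cat > lp6.py <<'E'
from h import *
import pickle,sys
A=pickle.load(open('L6.pkl','rb')); a=float(sys.argv[1])
for z in(110,58):
    d,w=delta(*toola(A,(-17,-60.5,z),a)); print(toola(A,(0,0,0),a)[1][:,2].round(2))
E
python3 lp6.py .2
```

```text
t 17.75 pos [510.5 288.7 200.7] F [-0.4  0.4 -0.5] w 40.6 j [ 0.9   0.24 -0.34  0.26 -0.89  0.37]
target [491.8 317.7 185.1] delta [-18.7  29.1 -15.7] rot [-0.243 -0.005 -0.242] deg 19.6
[ 0.19 -0.32 -0.93]
t 17.75 pos [510.5 288.7 200.7] F [-0.4  0.4 -0.5] w 40.6 j [ 0.9   0.24 -0.34  0.26 -0.89  0.37]
target [510.7 298.1 140.8] delta [  0.3   9.5 -60. ] rot [-0.243 -0.005 -0.242] deg 19.6
[ 0.19 -0.32 -0.93]
```

Request:
{"method": "move_arm", "body": {
  "steps": [
    [-0.05, -6, 9, 5, -0.06, 0, -0.06],
    [-0.05, -12, 18, 3, -0.12, 0, -0.12],
    [-0.05, -18, 27, -5, -0.18, -0.002, -0.18],
    [-0.05, -19, 29, -15, -0.243, -0.005, -0.242],
    [-0.05, -19, 29, -16, -0.243, -0.005, -0.242]
  ]
}}

```text
clock: 18.17
position: [491.0, 319.7, 181.8]
ee_rot: [0.965, -0.176, 0.124, 0.147]
contact_force: [-0.0, 0.2, -1.6]
gripper_width: 40.1
```

```bash
python3 lp6.py .2; python3 - <<'E'
from h import *
d=optics.get_image('wrist');cv2.imwrite('pics/w14.png',d['frame'])
E
```

```text
t 18.17 pos [491.  319.7 181.8] F [-0.   0.2 -1.6] w 40.1 j [ 1.03  0.39 -0.25  0.37 -1.15 -0.  ]
target [491.8 317.7 185.1] delta [ 0.7 -2.   3.2] rot [ 0.006 -0.001 -0.002] deg 0.3
[ 0.19 -0.32 -0.93]
t 18.17 pos [491.  319.7 181.8] F [-0.   0.2 -1.6] w 40.1 j [ 1.03  0.39 -0.25  0.37 -1.15 -0.  ]
target [510.7 298.1 140.8] delta [ 19.7 -21.6 -41. ] rot [ 0.006 -0.001 -0.002] deg 0.3
[ 0.19 -0.32 -0.93]
```

View pics/w14.png

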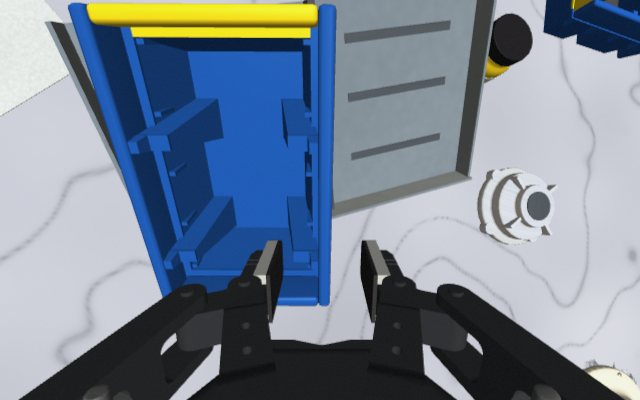

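Request:
{"method": "move_arm", "body": {
  "steps": [
    [-0.05, 5, -6, -8, 0, 0, 0],
    [-0.05, 10, -11, -19, 0, 0, 0],
    [-0.05, 15, -17, -31, 0.006, 0, 0],
    [-0.05, 19.7, -21.6, -41, 0.006, 0, 0],
    [-0.05, 19.7, -21.6, -41, 0.006, 0, 0]
  ]
}}

```text
clock: 18.63
position: [511.0, 293.1, 143.2]
ee_rot: [0.966, -0.178, 0.123, 0.142]
contact_force: [0.0, -0.5, 0.1]
gripper_width: 40.7
```

```bash
python3 lp6.py .2 | tail -3; python3 - <<'E'
from h import *
d=optics.get_image('wrist');cv2.imwrite('pics/w15.png',d['frame'])
E
```

```text
t 18.63 pos [511.  293.1 143.2] F [ 0.  -0.5  0.1] w 40.7 j [ 0.97  0.41 -0.32  0.4  -1.04 -0.  ]
target [510.7 298.1 140.8] delta [-0.3  5.  -2.4] rot [-0.005 -0.001  0.002] deg 0.3
[ 0.19 -0.32 -0.93]
```

View pics/w15.png

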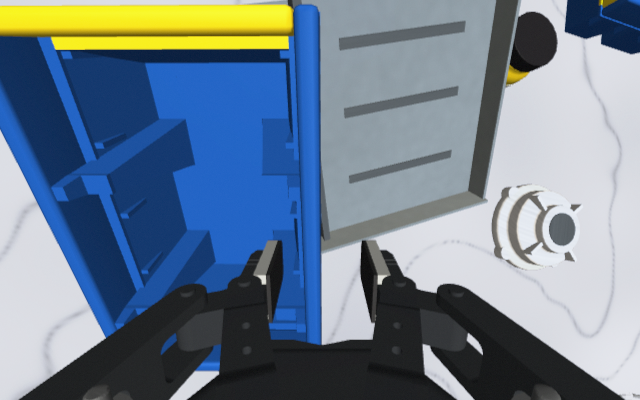

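Request:
{"method": "move_arm", "body": {
  "steps": [
    [-0.05, 0, 2.5, -1.5, 0, 0, 0],
    [-0.05, 0, 4.5, -3, 0, 0, 0],
    [-0.05, 0, 4.5, -3, 0, 0, 0]
  ]
}}

```text
clock: 18.93
position: [511.4, 301.7, 142.4]
ee_rot: [0.966, -0.177, 0.124, 0.14]
contact_force: [-0.5, -0.2, 0.1]
gripper_width: 40.7
```

```bash
python3 lp6.py .2 | tail -3
```

```text
t 18.93 pos [511.4 301.7 142.4] F [-0.5 -0.2  0.1] w 40.7 j [ 0.98  0.42 -0.31  0.4  -1.04 -0.01]
target [510.7 298.1 140.8] delta [-0.7 -3.6 -1.7] rot [-0.008  0.003 -0.001] deg 0.5
[ 0.19 -0.32 -0.93]
```

Request:
{"method": "move_arm", "body": {
  "steps": [
    [-0.05, -0.5, -2, -1.5, 0, 0, 0],
    [-0.05, -0.5, -3.5, -2.5, -0.005, 0.003, 0],
    [-0.05, -0.5, -3.5, -2.5, -0.005, 0.003, 0],
    [-0.05, -0.5, -3.5, -2.5, -0.005, 0.003, 0]
  ]
}}

```text
clock: 19.27
position: [510.6, 297.5, 139.4]
ee_rot: [0.966, -0.177, 0.123, 0.143]
contact_force: [-0.6, 0.1, -0.7]
gripper_width: 40.5
```

```bash
python3 lp6.py .2 | tail -3
```

```text
t 19.27 pos [510.6 297.5 139.4] F [-0.6  0.1 -0.7] w 40.5 j [ 0.97  0.42 -0.32  0.4  -1.04 -0.01]
target [510.7 298.1 140.8] delta [0.1 0.6 1.4] rot [-0.002 -0.001 -0.001] deg 0.1
[ 0.19 -0.32 -0.93]
```

Request:
{"method": "move_arm", "body": {
  "steps": [
    [-1, 0, 0.5, 0, 0, 0, 0],
    [-1, 0, 0.5, 0, 0, 0, 0],
    [-1, 0, 0.5, 0, 0, 0, 0],
    [-1, 0, 0.5, 0, 0, 0, 0],
    [-1, 0, 0.5, 0, 0, 0, 0]
  ]
}}

```text
clock: 19.68
position: [510.7, 297.8, 139.5]
ee_rot: [0.966, -0.177, 0.123, 0.144]
contact_force: [-0.1, -0.2, 1.4]
gripper_width: 7.3
```

```bash
python3 lp6.py .2 | tail -3; python3 - <<'E'
from h import *
d=optics.get_image('wrist');cv2.imwrite('pics/w16.png',d['frame'])
E
```

```text
t 19.68 pos [510.7 297.8 139.5] F [-0.1 -0.2  1.4] w 7.3 j [ 0.97  0.42 -0.32  0.4  -1.04 -0.01]
target [510.7 298.1 140.8] delta [-0.   0.3  1.3] rot [-0.002 -0.001 -0.001] deg 0.1
[ 0.19 -0.32 -0.93]
```

View pics/w16.png

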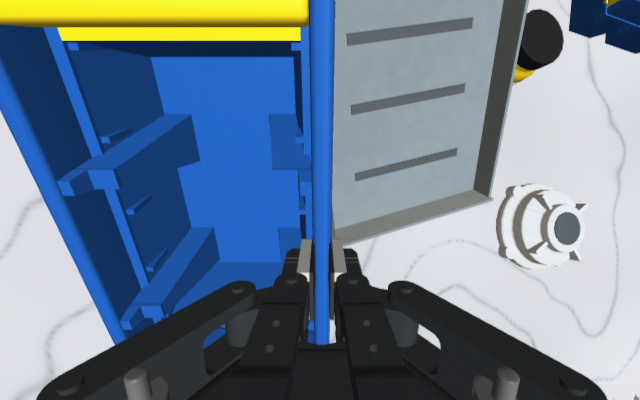

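Request:
{"method": "move_arm", "body": {
  "steps": [
    [-1, 0, 0, 4, 0, 0, 0],
    [-1, 1, 0, 10, 0, 0, 0],
    [-1, 2, 0, 20, 0, 0, 0],
    [-1, 2, 0, 34, 0, 0, 0],
    [-1, 2, 0, 50, 0, 0, 0]
  ]
}}

```text
clock: 20.15
position: [512.5, 297.7, 189.8]
ee_rot: [0.966, -0.177, 0.122, 0.144]
contact_force: [0.2, -0.7, -2.8]
gripper_width: 6.9
```

```bash
python3 lp6.py .2 | tail -3; python3 - <<'E'
from h import *
d=optics.get_image('wrist');cv2.imwrite('pics/w17.png',d['frame'])
E
```

```text
t 20.15 pos [512.5 297.7 189.8] F [ 0.2 -0.7 -2.8] w 6.9 j [ 0.97  0.38 -0.24  0.38 -1.15  0.05]
target [510.7 298.1 140.8] delta [ -1.7   0.5 -49. ] rot [-0.001 -0.003 -0.001] deg 0.2
[ 0.19 -0.32 -0.93]
```

View pics/w17.png

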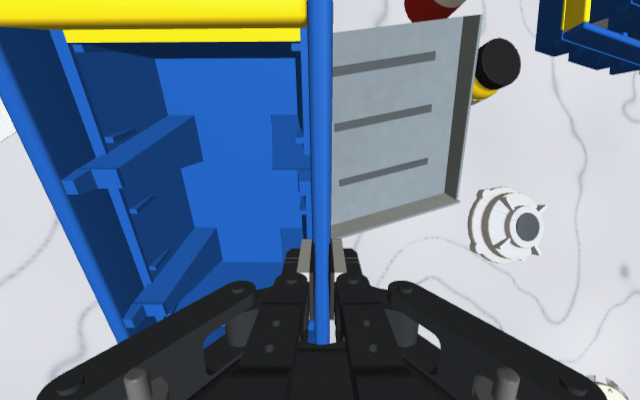

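```bash
cat > lv.py <<'E'
from h import *
import sys
yaw=float(sys.argv[1]); a=float(sys.argv[2]); roll=float(sys.argv[3]) if len(sys.argv)>3 else 0
s=readout.read_state()
T=(R.from_euler('z',yaw)*R.from_rotvec([roll,0,0])).as_matrix(),np.zeros(3)
delta(s['position'],toola(T,(0,0,0),a)[1])
E
python3 lv.py -.142 .2; python3 lv.py -.5 .2; python3 lv.py -.7 .2
```

```text
t 20.2 pos [514.2 299.3 194. ] F [1.4 1.  0.9] w 7.0 j [ 0.97  0.38 -0.24  0.38 -1.15  0.05]
target [514.2 299.3 194. ] delta [0. 0. 0.] rot [0.351 0.424 0.191] deg 33.4
t 20.2 pos [514.2 299.3 194. ] F [1.4 1.  0.9] w 7.0 j [ 0.97  0.38 -0.24  0.38 -1.15  0.05]
target [514.2 299.3 194. ] delta [0. 0. 0.] rot [ 0.421  0.354 -0.158] deg 32.8
t 20.2 pos [514.2 299.3 194. ] F [1.4 1.  0.9] w 7.0 j [ 0.97  0.38 -0.24  0.38 -1.15  0.05]
target [514.2 299.3 194. ] delta [0. 0. 0.] rot [ 0.456  0.312 -0.353] deg 37.6
```

Request:
{"method": "move_arm", "body": {
  "steps": [
    [-1, 0, 0, 20, 0.06, 0.05, -0.02],
    [-1, 0, -3, 45, 0.13, 0.11, -0.05],
    [-1, 0, -6, 70, 0.21, 0.177, -0.079],
    [-1, 0, -10, 95, 0.29, 0.244, -0.109],
    [-1, 0, -15, 120, 0.37, 0.311, -0.139]
  ]
}}

```text
clock: 20.62
position: [512.5, 283.5, 311.8]
ee_rot: [0.969, -0.238, -0.073, -0.005]
contact_force: [0.5, -0.9, -3.3]
gripper_width: 7.2
```

```bash
python3 lv.py -.5 .2; python3 lv.py -.65 .2
```

```text
t 20.62 pos [512.5 283.5 311.8] F [ 0.5 -0.9 -3.3] w 7.2 j [ 0.71  0.33  0.21 -0.12 -1.54  0.39]
target [512.5 283.5 311.8] delta [0. 0. 0.] rot [ 0.049  0.037 -0.022] deg 3.7
t 20.62 pos [512.5 283.5 311.8] F [ 0.5 -0.9 -3.3] w 7.2 j [ 0.71  0.33  0.21 -0.12 -1.54  0.39]
target [512.5 283.5 311.8] delta [0. 0. 0.] rot [ 0.052  0.033 -0.172] deg 10.4
```

Request:
{"method": "move_arm", "body": {
  "steps": [
    [-1, 1, -15, 5, 0.049, 0.037, -0.022]
  ]
}}

```text
clock: 20.7
position: [516.5, 269.0, 320.3]
ee_rot: [0.964, -0.247, -0.093, -0.028]
contact_force: [2.8, -1.0, -1.3]
gripper_width: 6.8
```

Request:
{"method": "move_arm", "body": {
  "steps": [
    [-1, 3, -28, 0, 0, 0, -0.1],
    [-1, 6, -58, 0, 0, 0, -0.21],
    [-1, 9, -90, 0, 0, 0, -0.32],
    [-1, 12, -122, 0, 0, 0, -0.43],
    [-1, 15, -154, 0, 0, 0, -0.54]
  ]
}}

```text
clock: 21.12
position: [528.4, 112.2, 314.5]
ee_rot: [0.862, -0.498, -0.086, -0.047]
contact_force: [1.0, -0.1, -2.2]
gripper_width: 6.9
```

Request:
{"method": "move_arm", "body": {
  "steps": [
    [-1, 3, -32, 0, 0, 0, -0.11],
    [-1, 6, -64, 0, 0, 0, -0.22],
    [-1, 9, -96, 0, 0, 0, -0.33],
    [-1, 12, -128, 0, 0, 0, -0.44],
    [-1, 15, -160, 0, 0, 0, -0.55]
  ]
}}

```text
clock: 21.53
position: [543.3, -47.8, 314.6]
ee_rot: [-0.694, 0.713, 0.07, 0.069]
contact_force: [1.1, -0.8, -2.2]
gripper_width: 6.6
```

```bash
python3 - <<'E'
from h import *
delta(*toola(stackT(230),(-17,-60.5,57),.2))
E
```

```text
t 21.53 pos [543.3 -47.8 314.6] F [ 1.1 -0.8 -2.2] w 6.6 j [ 0.09  0.21  0.08 -0.2  -1.43 -0.09]
target [ 556.7 -200.2  287. ] delta [  13.5 -152.4  -27.6] rot [ 0.003 -0.005 -0.501] deg 28.7
```

Request:
{"method": "move_arm", "body": {
  "steps": [
    [-1, 3, -30, 0, 0, 0, -0.1],
    [-1, 6, -62, -4, 0, 0, -0.2],
    [-1, 9, -95, -10, 0, 0, -0.3],
    [-1, 12, -128, -18, 0, 0, -0.4],
    [-1, 13.5, -152, -27, 0.003, -0.005, -0.5]
  ]
}}

```text
clock: 21.95
position: [557.2, -200.7, 287.3]
ee_rot: [-0.496, 0.862, 0.049, 0.087]
contact_force: [0.5, -0.3, -2.4]
gripper_width: 7.0
```

Request:
{"method": "move_arm", "body": {
  "steps": [
    [-1, 0, 0, 0, 0, 0, 0],
    [-1, 0, 0, 0, 0, 0, 0]
  ]
}}

```text
clock: 22.12
position: [556.3, -199.2, 286.3]
ee_rot: [-0.498, 0.861, 0.051, 0.086]
contact_force: [0.1, -0.3, -3.2]
gripper_width: 6.5
```

```bash
sed -i 's/^delta.*$/delta(*toola(stackT(230),(-17,-60.5,57),.2))/' hand.py; python3 hand.py 6
python3 - <<'E'
import cv2,pickle
D=pickle.load(open('hand.pkl','rb')); f=D['wrist']['frame']
a=cv2.resize(f[0:200,0:340],None,fx=2.3,fy=3,interpolation=cv2.INTER_CUBIC)
for i in range(0,340,20): cv2.putText(a,str(i),(int(i*2.3),10),0,.35,(0,0,255),1); cv2.line(a,(int(i*2.3),0),(int(i*2.3),600),(120,120,120),1)
for i in range(0,200,20): cv2.putText(a,str(i),(0,i*3+10),0,.35,(0,0,255),1); cv2.line(a,(0,i*3),(800,i*3),(120,120,120),1)
cv2.imwrite('pics/zw3.png',a)
E
```

```text
t 22.27 pos [ 557.4 -197.4  288. ] F [ 0.   0.5 -2. ] w 6.7 j [-0.18  0.27  0.1  -0.19 -1.33 -0.3 ]
target [ 556.7 -200.2  287. ] delta [-0.7 -2.8 -1. ] rot [-0.     0.001 -0.008] deg 0.5
```

View pics/hand_scene_6.png

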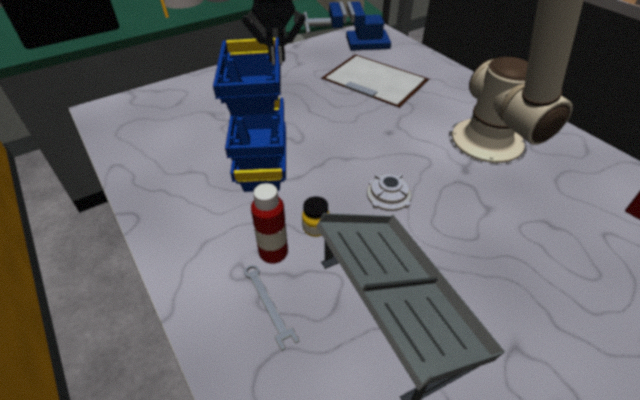

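View pics/zw3.png

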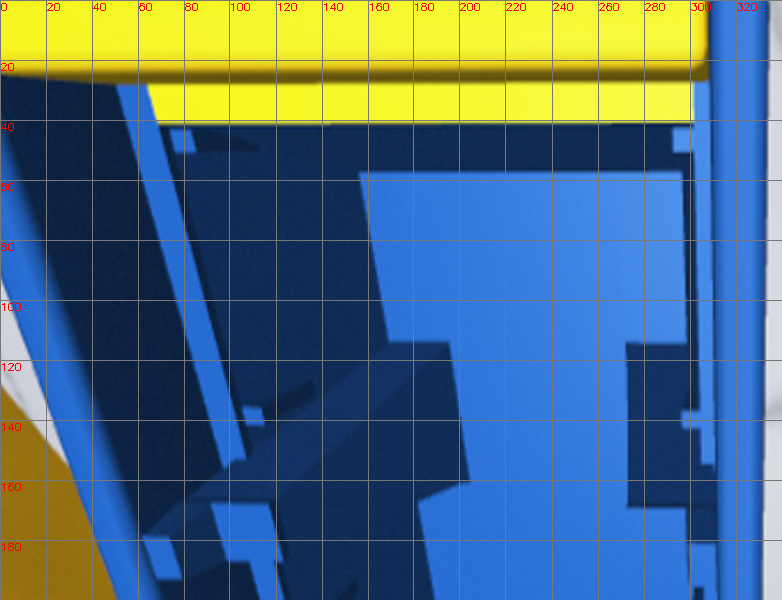

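```bash
cat > fitl2.py <<'E'
from ov import *
from scipy.optimize import least_squares
W=D['wrist']; NOM=(-17,-60.5,57);A0=.2
obs=[((91,85,'y'),[(60,27),(280,27)]),((80,0,'y'),[(165,57),(290,57)]),((45,0,'x'),[(157,57),(189,200)]),
((-65,85,'x'),[(334,10),(330.5,195)]),((-56,85,'x'),[(307.5,25),(311.5,190)]),((65,85,'x'),[(0,92),(29,153),(51,200)])]
def line(k):
    a,z,ax=k
    return np.array([[a,-30,z],[a,30,z]] if ax=='y' else [[20,a,z],[80,a,z]],float)
def res(p):
    T=rel((NOM[0]+p[3],NOM[1]+p[5],NOM[2]+p[4]),A0,p[:3]); out=[]
    for k,pts in obs:
        q=proj(W,line(k)@T[0].T+T[1]); d=(q[1]-q[0])/np.linalg.norm(q[1]-q[0]); n=np.array([-d[1],d[0]])
        out+=[(np.array(u)-q[0])@n for u in pts]
    return np.r_[out,p[5]/.7,p[4]/1.5]
r=least_squares(res,np.zeros(6)); print(np.round(r.x,3)); print(np.round(r.fun,1))
p=r.x; T=rel((NOM[0]+p[3],NOM[1]+p[5],NOM[2]+p[4]),A0,p[:3]); print(T[0].round(3),T[1].round(1))
draw(D['scene'],T,5,(200,25,295,121),'pics/ovs_3.png'); draw(W,T,1.2,(0,0,640,400),'pics/ovw_3.png')
E
python3 fitl2.py; python3 fits.py 231 "(210,35,300,184)" "[(210,35,300,60),(262,35,300,75)]" "[602.2,-245.4,73]"
```

```text
[-0.026  0.014 -0.001  0.512 -0.122  0.871]
[ 0.2  0.1 -0.4 -0.2  0.3  0.3  0.2 -0.2 -0.3  0.9 -0.8  0.1  0.5  1.2
 -0.1]
[[-0.497  0.868  0.015]
 [-0.868 -0.497 -0.026]
 [-0.015 -0.026  1.   ]] [ 600.1 -239.9  229.4]
dx,dy,dyaw,roll,pitch [-0.75   2.295  0.022 -0.004 -0.018] 225.90842270917238 M 8348 offset in tote frame [-1.6 -1.8  0. ]
```

View pics/fits.png

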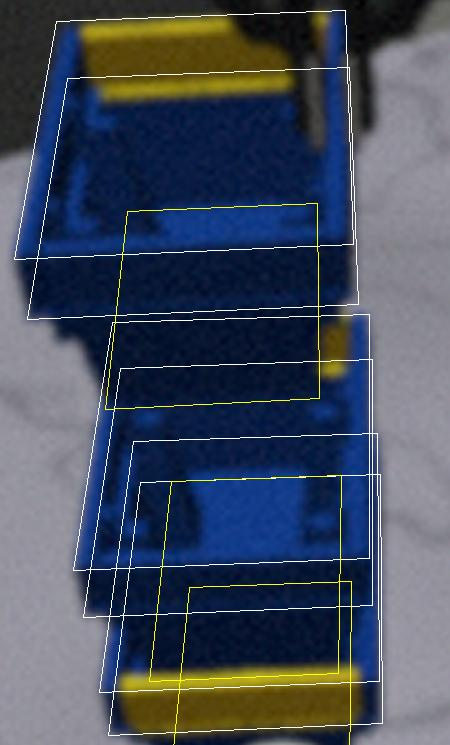

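Request:
{"method": "move_arm", "body": {
  "steps": [
    [-1, -0.2, -2, -8, -0.01, -0.006, -0.004],
    [-1, -0.2, -4.2, -22, -0.019, -0.012, -0.008],
    [-1, -0.2, -4.2, -40, -0.019, -0.012, -0.008],
    [-1, -0.2, -4.2, -54, -0.019, -0.012, -0.008],
    [-1, -0.2, -4.2, -62, -0.019, -0.012, -0.008]
  ]
}}

```text
clock: 22.68
position: [556.5, -200.6, 224.1]
ee_rot: [-0.497, 0.862, 0.04, 0.087]
contact_force: [0.9, -0.9, -1.9]
gripper_width: 6.6
```

```bash
python3 hand.py 7;  python3 fits.py 169.5 "(210,45,300,184)" "[(262,45,300,97)]" "[602.2,-245.4,73]"
```

```text
t 22.83 pos [ 557.3 -201.7  225.6] F [ 1.  -0.5 -2.4] w 6.8 j [-0.17  0.3  -0.02 -0.19 -1.17 -0.29]
target [ 556.7 -200.2  287. ] delta [-0.5  1.5 61.4] rot [0.019 0.012 0.   ] deg 1.3
dx,dy,dyaw,roll,pitch [-2.400e-02  3.335e+00  3.000e-03  1.300e-02 -1.100e-02] 208.7787226324079 M 6774 offset in tote frame [-2.9 -1.7  0. ]
```

View pics/fits.png

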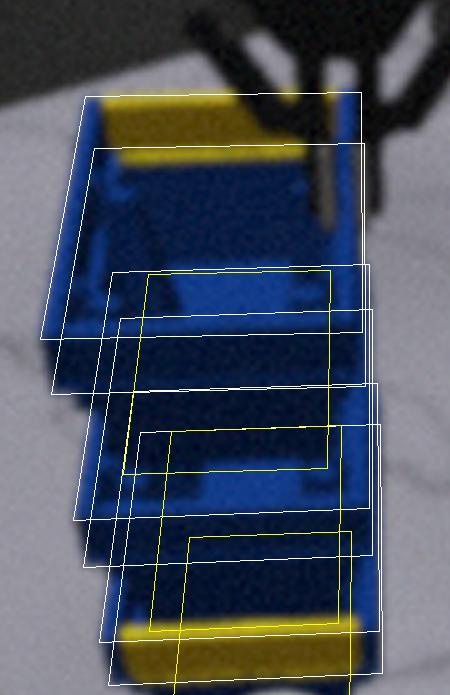

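Request:
{"method": "move_arm", "body": {
  "steps": [
    [-1, -0.3, -0.8, -5, 0, 0, 0],
    [-1, -0.3, -0.8, -11, 0, 0, 0],
    [-1, -0.3, -0.8, -17, 0, 0, 0],
    [-1, -0.3, -0.8, -22, 0, 0, 0]
  ]
}}

```text
clock: 23.17
position: [556.6, -203.0, 202.9]
ee_rot: [-0.496, 0.863, 0.039, 0.087]
contact_force: [-0.3, 0.1, -3.2]
gripper_width: 6.6
```

Request:
{"method": "move_arm", "body": {
  "steps": [
    [-1, 0, 0, -3, 0, 0, 0],
    [-1, 0, 0, -6, 0, 0, 0],
    [-1, 0, 0, -9, 0, 0, 0]
  ]
}}

```text
clock: 23.42
position: [556.8, -203.1, 194.1]
ee_rot: [-0.497, 0.863, 0.039, 0.087]
contact_force: [0.2, -0.6, -1.8]
gripper_width: 7.3
```

Request:
{"method": "move_arm", "body": {
  "steps": [
    [-1, 0, 0, -3, 0, 0, 0],
    [-1, 0, 0, -6, 0, 0, 0],
    [-1, 0, 0, -9, 0, 0, 0]
  ]
}}

```text
clock: 23.67
position: [556.8, -203.1, 185.2]
ee_rot: [-0.497, 0.863, 0.039, 0.087]
contact_force: [-0.3, -0.8, -1.9]
gripper_width: 7.0
```

Request:
{"method": "move_arm", "body": {
  "steps": [
    [-1, 0, 0, -3, 0, 0, 0],
    [-1, 0, 0, -6, 0, 0, 0],
    [-1, 0, 0, -8, 0, 0, 0]
  ]
}}

```text
clock: 23.92
position: [556.6, -203.0, 176.9]
ee_rot: [-0.496, 0.863, 0.039, 0.087]
contact_force: [0.1, -0.1, -2.7]
gripper_width: 6.5
```

Request:
{"method": "move_arm", "body": {
  "steps": [
    [-1, 0, 0, -2, 0, 0, 0],
    [-1, 0, 0, -4, 0, 0, 0],
    [-1, 0, 0, -6, 0, 0, 0]
  ]
}}

```text
clock: 24.17
position: [556.8, -203.1, 171.3]
ee_rot: [-0.497, 0.863, 0.039, 0.087]
contact_force: [-0.5, 0.4, -3.5]
gripper_width: 6.5
```

Request:
{"method": "move_arm", "body": {
  "steps": [
    [-1, 0, 0, -2, 0, 0, 0],
    [-1, 0, 0, -4, 0, 0, 0],
    [-1, 0, 0, -5, 0, 0, 0]
  ]
}}

```text
clock: 24.42
position: [556.6, -203.0, 166.0]
ee_rot: [-0.496, 0.863, 0.039, 0.087]
contact_force: [0.4, 0.2, -2.3]
gripper_width: 6.9
```

Request:
{"method": "move_arm", "body": {
  "steps": [
    [-1, 0, 0, -1, 0, 0, 0],
    [-1, 0, 0, -2, 0, 0, 0],
    [-1, 0, 0, -3, 0, 0, 0]
  ]
}}

```text
clock: 24.67
position: [556.8, -203.1, 163.4]
ee_rot: [-0.497, 0.863, 0.039, 0.087]
contact_force: [1.6, 1.1, -1.9]
gripper_width: 6.6
```

Request:
{"method": "move_arm", "body": {
  "steps": [
    [-1, 0, 0, -1, 0, 0, 0],
    [-1, 0, 0, -1.5, 0, 0, 0],
    [-1, 0, 0, -1.5, 0, 0, 0]
  ]
}}

```text
clock: 24.92
position: [556.7, -203.0, 161.7]
ee_rot: [-0.497, 0.863, 0.039, 0.087]
contact_force: [0.2, -0.8, -2.6]
gripper_width: 6.5
```

```bash
python3 hand.py 8;  python3 fits.py 104 "(210,65,300,184)" "[(262,65,300,127)]" "[602.2,-245.4,73]"; python3 - <<'E'
import cv2
f=cv2.imread('pics/hand_scene_8.png'); cv2.imwrite('pics/z8.png',cv2.resize(f[60:200,210:310],None,fx=6,fy=4.2,interpolation=cv2.INTER_CUBIC))
E
```

```text
t 25.07 pos [ 556.8 -203.1  162. ] F [ 0.4 -0.4 -2.6] w 6.9 j [-0.18  0.35 -0.11 -0.2  -1.04 -0.25]
target [ 556.7 -200.2  287. ] delta [ -0.    2.9 125. ] rot [0.019 0.012 0.002] deg 1.3
dx,dy,dyaw,roll,pitch [-1.593e+00 -6.050e+00  3.000e-03  2.400e-02  7.000e-03] 174.47923108401142 M 5276 offset in tote frame [6.  1.7 0. ]
```

View pics/z8.png

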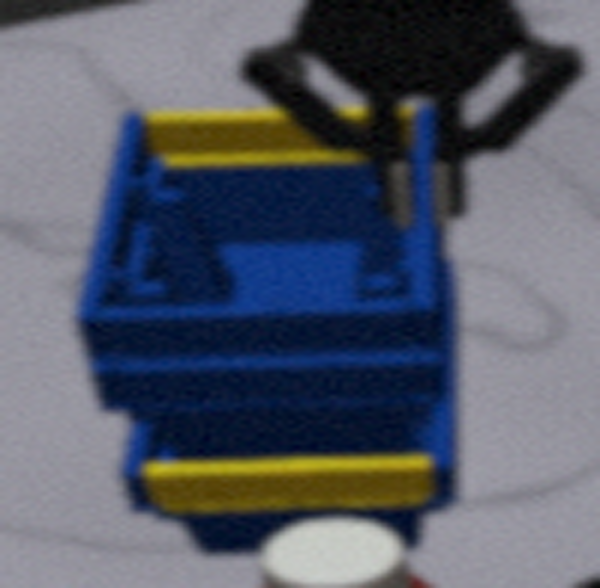

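View pics/hand_wrist_8.png

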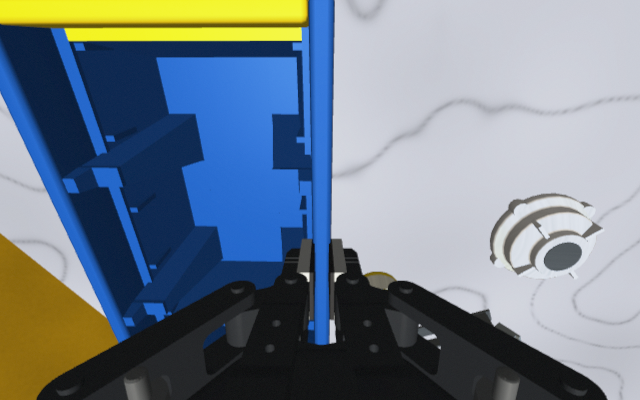

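Request:
{"method": "move_arm", "body": {
  "steps": [
    [-1, 0, 0, -1, 0, 0, 0],
    [-1, 0, 0, -1.5, 0, 0, 0],
    [-1, 0, 0, -1.5, 0, 0, 0]
  ]
}}

```text
clock: 25.32
position: [556.6, -203.0, 160.2]
ee_rot: [-0.497, 0.863, 0.039, 0.087]
contact_force: [-0.0, 1.2, -2.6]
gripper_width: 6.7
```

Request:
{"method": "move_arm", "body": {
  "steps": [
    [-1, 0, 0, -1, 0, 0, 0],
    [-1, 0, 0, -1.5, 0, 0, 0],
    [-1, 0, 0, -1.5, 0, 0, 0]
  ]
}}

```text
clock: 25.57
position: [556.7, -203.0, 158.8]
ee_rot: [-0.497, 0.863, 0.039, 0.087]
contact_force: [0.0, -0.1, -3.0]
gripper_width: 7.1
```

Request:
{"method": "move_arm", "body": {
  "steps": [
    [-1, 0, 0, -1, 0, 0, 0],
    [-1, 0, 0, -1.5, 0, 0, 0],
    [-1, 0, 0, -1.5, 0, 0, 0]
  ]
}}

```text
clock: 25.82
position: [556.8, -203.2, 158.0]
ee_rot: [-0.497, 0.863, 0.038, 0.087]
contact_force: [-1.6, 0.6, 1.3]
gripper_width: 6.7
```

Request:
{"method": "move_arm", "body": {
  "steps": [
    [-1, 0, 0, -1, 0, 0, 0],
    [-1, 0, 0, -1.5, 0, 0, 0],
    [-1, 0, 0, -1.5, 0, 0, 0]
  ]
}}

```text
clock: 26.07
position: [556.9, -203.2, 157.9]
ee_rot: [-0.497, 0.863, 0.038, 0.088]
contact_force: [-3.3, 0.3, 7.4]
gripper_width: 6.8
```

Request:
{"method": "move_arm", "body": {
  "steps": [
    [-1, 0, 0, 1.5, 0, 0, 0],
    [-0.1, 0, 0, 1.5, 0, 0, 0],
    [-0.1, 0, 0, 1.5, 0, 0, 0],
    [-0.1, 0, 0, 1.5, 0, 0, 0],
    [-0.1, 0, 0, 1.5, 0, 0, 0]
  ]
}}

```text
clock: 26.48
position: [557.0, -203.1, 157.3]
ee_rot: [-0.497, 0.863, 0.038, 0.087]
contact_force: [0.4, 0.9, -1.2]
gripper_width: 38.3
```

Request:
{"method": "move_arm", "body": {
  "steps": [
    [-0.1, 0, 0, 8, 0, 0, 0],
    [-0.1, 0, 0, 25, 0, 0, 0],
    [-0.1, 0, 0, 50, 0, 0, 0],
    [-0.1, 0, 0, 80, 0, 0, 0],
    [-0.1, 0, 0, 110, 0, 0, 0]
  ]
}}

```text
clock: 26.9
position: [556.5, -203.1, 268.9]
ee_rot: [-0.497, 0.863, 0.039, 0.087]
contact_force: [0.7, 0.2, 0.3]
gripper_width: 38.7
```

Request:
{"method": "move_arm", "body": {
  "steps": [
    [-0.1, -10, 35, 10, 0, 0, 0.1],
    [-0.1, -20, 70, 20, 0, 0, 0.2],
    [-0.1, -30, 105, 30, 0, 0, 0.3],
    [-0.1, -40, 140, 40, 0, 0, 0.4],
    [-0.1, -50, 175, 40, 0, 0, 0.5]
  ]
}}

```text
clock: 27.32
position: [507.2, -27.0, 310.6]
ee_rot: [-0.696, 0.711, 0.057, 0.077]
contact_force: [1.1, 1.2, -0.3]
gripper_width: 38.7
```

```bash
python3 hand.py 9;  python3 fits.py 103 "(210,65,300,184)" "[]" "[602.2,-245.4,73]"; python3 - <<'E'
import cv2
f=cv2.imread('pics/hand_scene_9.png'); cv2.imwrite('pics/z9.png',cv2.resize(f[60:200,210:310],None,fx=6,fy=4.2,interpolation=cv2.INTER_CUBIC))
E
```

```text
t 27.47 pos [506.5 -26.1 308.8] F [-0.5  0.2 -0.9] w 38.3 j [ 0.14  0.12 -0.04 -0.19 -1.36 -0.13]
target [ 556.7 -200.2  287. ] delta [  50.2 -174.1  -21.8] rot [ 0.016  0.019 -0.502] deg 28.8
dx,dy,dyaw,roll,pitch [-1.671 -3.818  0.009  0.006  0.007] 170.75568513795162 M 5454 offset in tote frame [4.1 0.5 0. ]
```

View pics/z9.png

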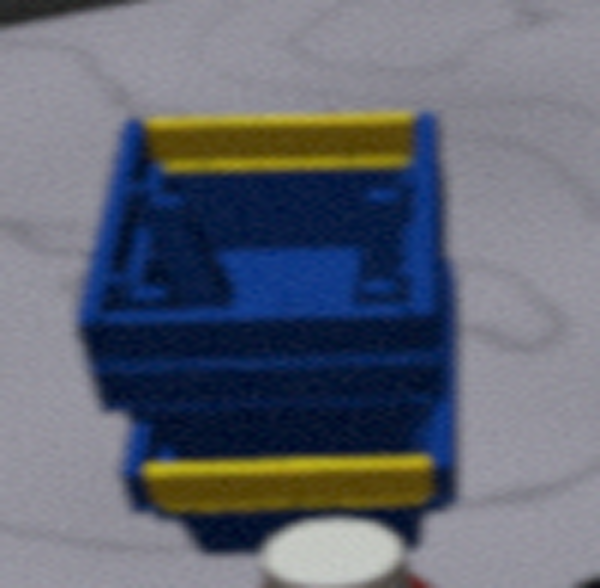

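View pics/hand_top_9.png

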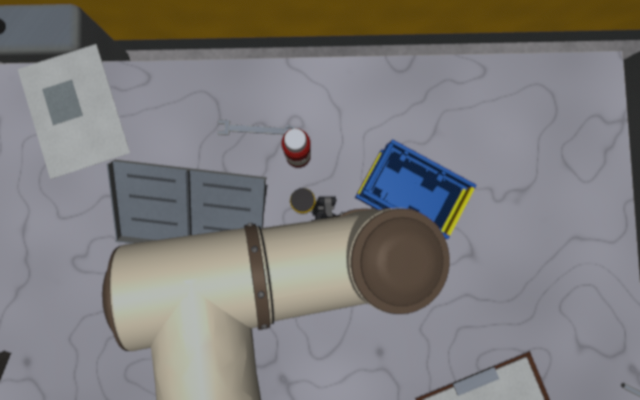

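View pics/fits.png

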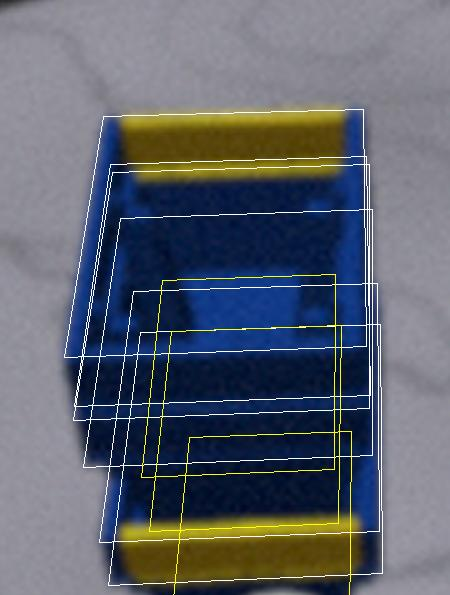

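```bash
for z in 97 100 103 106 109 112; do python3 fits.py $z "(210,65,300,184)" "[]" "[602.2,-245.4,73]"; done; python3 - <<'E'
import cv2
f=cv2.imread('pics/hand_wrist_9.png'); cv2.imwrite('pics/z9w.png',f)
E
```

```text
dx,dy,dyaw,roll,pitch [-5.364e+00 -1.304e+01  0.000e+00  2.000e-03  5.000e-03] 166.31314521549618 M 5454 offset in tote frame [14.   1.9  0. ]
dx,dy,dyaw,roll,pitch [-3.438e+00 -8.325e+00  4.000e-03  5.000e-03  5.000e-03] 167.82095528967702 M 5454 offset in tote frame [8.9 1.2 0. ]
dx,dy,dyaw,roll,pitch [-1.671 -3.818  0.009  0.006  0.007] 170.75568513795162 M 5454 offset in tote frame [4.1 0.5 0. ]
dx,dy,dyaw,roll,pitch [0.055 0.955 0.008 0.007 0.011] 173.91108327747187 M 5454 offset in tote frame [-0.9 -0.4  0. ]
dx,dy,dyaw,roll,pitch [1.597e+00 5.926e+00 1.100e-02 2.000e-03 1.200e-02] 178.07422105414022 M 5454 offset in tote frame [-5.9 -1.6  0. ]
dx,dy,dyaw,roll,pitch [3.8510e+00 1.0613e+01 1.4000e-02 5.0000e-03 1.1000e-02] 182.4071866166341 M 5454 offset in tote frame [-11.1  -2.    0. ]
```

View pics/z9w.png

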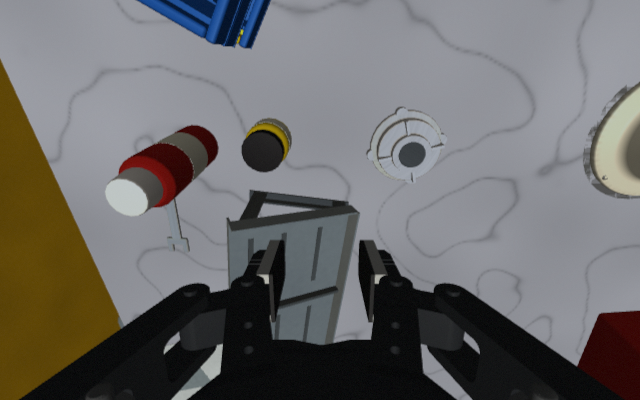

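Request:
{"method": "move_arm", "body": {
  "steps": [
    [-0.1, -10, 10, 0, -0.1, -0.044, 0],
    [-0.1, -20, 20, 0, -0.2, -0.087, 0],
    [-0.1, -30, 30, 0, -0.3, -0.13, 0],
    [-0.1, -40, 40, 0, -0.4, -0.174, 0],
    [-0.1, -50, 50, 0, -0.5, -0.217, 0]
  ]
}}

```text
clock: 27.88
position: [456.9, 21.8, 308.8]
ee_rot: [-0.693, 0.693, -0.197, -0.022]
contact_force: [0.8, -0.2, -0.3]
gripper_width: 38.5
```

Request:
{"method": "move_arm", "body": {
  "steps": [
    [-0.1, 0, 0, 0, -0.09, -0.04, 0],
    [-0.1, 0, 0, 0, -0.18, -0.08, 0],
    [-0.1, 0, 0, 0, -0.18, -0.08, 0]
  ]
}}

```text
clock: 28.13
position: [455.7, 21.9, 305.7]
ee_rot: [0.682, -0.671, 0.285, 0.06]
contact_force: [-0.3, 0.7, -1.8]
gripper_width: 38.5
```

```bash
python3 hand.py 10
```

```text
t 28.28 pos [457.1  21.9 307.7] F [-0.   0.5  0.7] w 38.5 j [ 0.77 -0.05 -0.63  0.62 -1.2  -1.06]
target [ 556.7 -200.2  287. ] delta [  99.6 -222.1  -20.7] rot [ 0.754  0.137 -0.477] deg 51.7
```

View pics/hand_wrist_10.png

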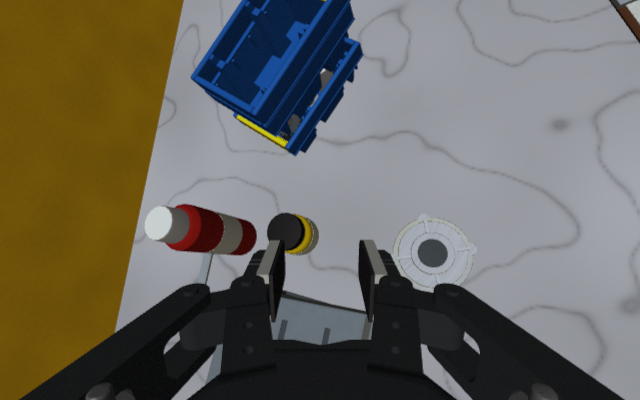

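View pics/hand_top_10.png

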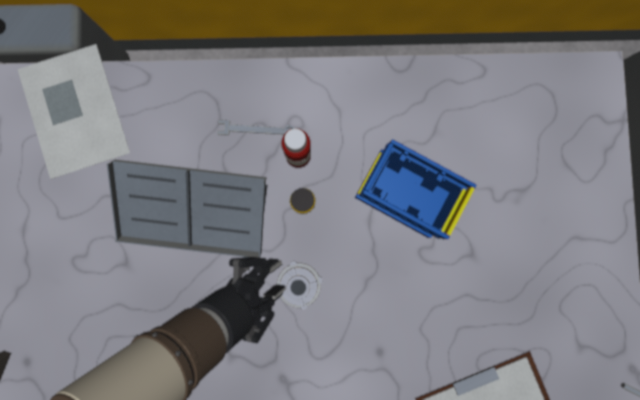

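```bash
cat > fin.py <<'E'
from h import *
import pickle
from scipy.optimize import minimize
D=pickle.load(open('hand.pkl','rb'))
def fill(m):
    c,_=cv2.findContours(m,cv2.RETR_EXTERNAL,cv2.CHAIN_APPROX_NONE); n=np.zeros_like(m); cv2.drawContours(n,[x for x in c if cv2.contourArea(x)>150],-1,1,-1); return n
down=lambda m:cv2.resize(m.astype(np.float32),None,fx=.25,fy=.25,interpolation=cv2.INTER_AREA)
V=[]
for c,r in(('scene',(210,65,300,184)),('top',(345,130,485,245)),('wrist',(185,0,370,160))):
    d=D[c]; V.append((d,r,fill(colmask(d['frame']))[r[1]:r[3],r[0]:r[2]]))
C0=np.array([600.6,-245.2,0])
def Ts(p): 
    return [(R.from_euler('z',FY).as_matrix(),C0+[p[0],p[1],0]),
            (R.from_euler('z',FY-np.pi).as_matrix(),C0+[p[2],p[3],p[4]]),
            (R.from_euler('z',FY-np.pi).as_matrix()@R.from_rotvec([p[8],p[9],0]).as_matrix(),C0+[p[5],p[6],p[7]])]
def cost(p):
    c=0
    for d,r,M in V:
        m=0
        for T in Ts(p): m=m|tmask(d,T,r)
        c+=np.abs(down(m)-M).sum()
    return c
x0=np.array([0,0,0,0,73,0,0,104,0,0.]); dl=np.array([3,3,3,3,4,3,3,4,.03,.03])
for k in range(7):
    q=minimize(cost,x0,method='Nelder-Mead',options=dict(initial_simplex=np.vstack([x0,x0+np.diag(dl)]),xatol=.02,fatol=.1,maxiter=700)); x0=q.x; dl=-dl/1.3
print(np.round(x0,2),q.fun)
d,r,M=V[2]; v=cv2.resize(d['frame'],None,fx=4,fy=4,interpolation=cv2.INTER_CUBIC); cv2.imwrite('pics/fin0.png',v[0:600,185*4:385*4])
for T in Ts(x0):
    for z,hx,hy in((85,100,65),(58,100,65)):
        qq=proj(d,(np.array([[1,1,0],[1,-1,0],[-1,-1,0],[-1,1,0]])*[hx,hy,0]+[0,0,z])@T[0].T+T[1]); cv2.polylines(v,[np.round(qq*4+1.5).astype(int)],True,(255,255,255),1)
cv2.imwrite('pics/fin1.png',v[0:600,185*4:385*4])
E
python3 fin.py
```

```text
[ 2.7000e-01 -1.6400e+00  7.5000e-01 -2.2300e+00  6.8020e+01 -1.0100e+00
 -3.3800e+00  1.0121e+02  2.0000e-02 -1.0000e-02] 720.5625
```

View pics/fin0.png

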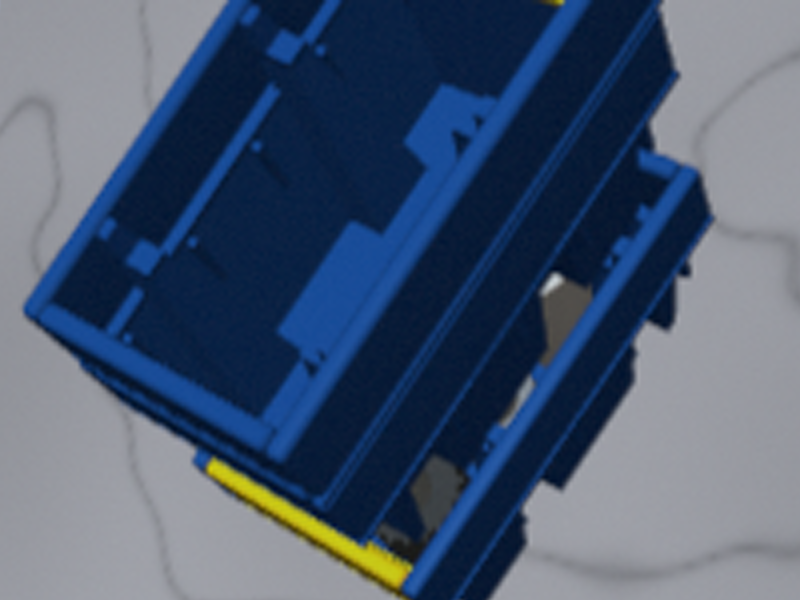

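View pics/fin1.png

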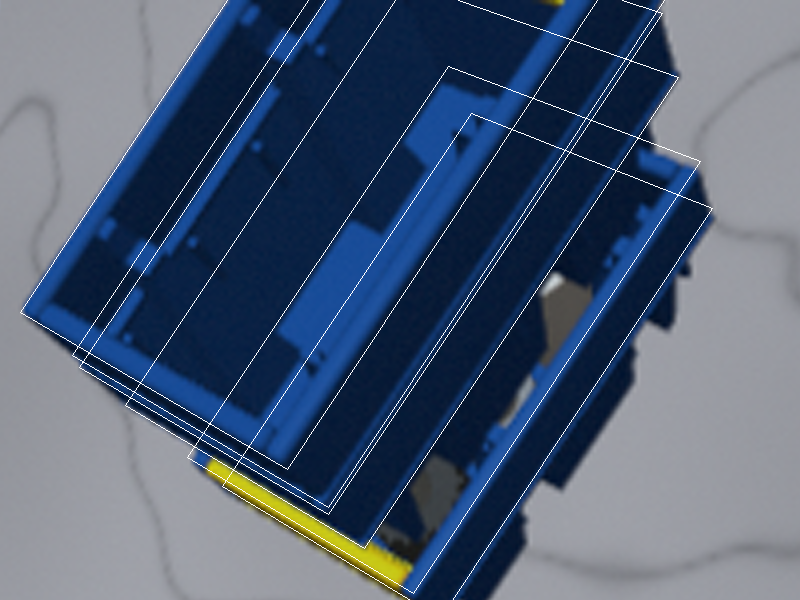

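```bash
cat > prof.py <<'E'
from h import *
import pickle
D=pickle.load(open('hand.pkl','rb')); d=D['wrist']; g=d['frame'].astype(np.float32)
Rm=R.from_euler('z',FY-np.pi).as_matrix()
# averaged vertical profile on the long-side plane (tote y=-65 or +65 whichever faces camera)
o=-P(d)[0].T@P(d)[1]; loc=Rm.T@(o-np.array([600.6,-245.2,0])); sy=np.sign(loc[1]); print('cam in tote',loc.round(0))
for ofs in (65,):
  zs=np.arange(195,120,-1.0); out=[]
  for z in zs:
    pts=np.array([[x,sy*ofs,z] for x in np.linspace(-60,60,200)])@Rm.T+[600.6,-245.2,0]
    q=proj(d,pts).astype(np.float32); ok=(q[:,1]>1)&(q[:,0]>0)
    v=cv2.remap(g,q[None,:,0],q[None,:,1],cv2.INTER_LINEAR)[0][ok]; out.append(v.mean(0))
  for z,o_ in zip(zs,out): print(int(z),o_.round(0).astype(int).tolist(),end=' ')
E
python3 prof.py
python3 - <<'E'
import cv2
f=cv2.imread('pics/hand_wrist_10.png'); cv2.imwrite('pics/z10.png',cv2.resize(f[0:135,225:375],None,fx=5,fy=4.4,interpolation=cv2.INTER_CUBIC)*1)
import numpy as np
v=cv2.imread('pics/z10.png'); cv2.imwrite('pics/z10.png',np.clip(v.astype(float)*2.2,0,255).astype('uint8'))
E
```

```text
cam in tote [-142. -314.  477.]
195 [149, 75, 25] 194 [154, 78, 27] 193 [155, 79, 28] 192 [155, 80, 29] 191 [152, 78, 28] 190 [144, 74, 26] 189 [132, 67, 23] 188 [114, 57, 18] 187 [91, 45, 14] 186 [69, 34, 10] 185 [58, 28, 8] 184 [55, 26, 8] 183 [55, 26, 7] 182 [55, 26, 7] 181 [55, 26, 7] 180 [54, 26, 7] 179 [54, 26, 8] 178 [54, 26, 8] 177 [54, 26, 8] 176 [54, 26, 7] 175 [54, 26, 8] 174 [54, 26, 8] 173 [54, 26, 8] 172 [53, 26, 7] 171 [53, 26, 7] 170 [53, 26, 7] 169 [53, 25, 7] 168 [53, 25, 7] 167 [53, 25, 7] 166 [53, 26, 8] 165 [56, 27, 8] 164 [65, 32, 9] 163 [81, 40, 12] 162 [98, 48, 15] 161 [102, 51, 16] 160 [93, 46, 14] 159 [86, 42, 12] 158 [88, 43, 13] 157 [86, 42, 12] 156 [74, 36, 10] 155 [61, 29, 8] 154 [55, 27, 7] 153 [55, 26, 7] 152 [55, 26, 7] 151 [55, 26, 7] 150 [54, 26, 7] 149 [54, 26, 7] 148 [54, 26, 7] 147 [54, 26, 8] 146 [54, 26, 8] 145 [54, 26, 8] 144 [54, 26, 8] 143 [54, 26, 8] 142 [54, 26, 7] 141 [53, 25, 7] 140 [53, 25, 7] 139 [53, 25, 7] 138 [53, 25, 7] 137 [53, 25, 7] 136 [53, 26, 7] 135 [56, 27, 8] 134 [63, 31, 9] 133 [76, 37, 11] 132 [88, 43, 13] 131 [92, 45, 14] 130 [82, 40, 12] 129 [66, 32, 10] 128 [55, 28, 9] 127 [52, 27, 11] 126 [54, 29, 14] 125 [56, 32, 17] 124 [58, 35, 20] 123 [59, 36, 21] 122 [58, 36, 21] 121 [57, 35, 21]
```

View pics/z10.png

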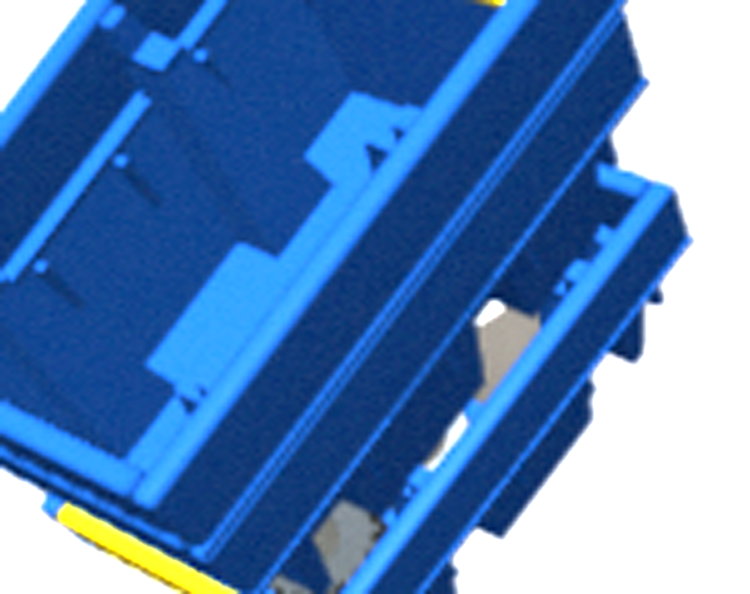

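```bash
python3 -c "
from h import *
print(workorder.job_done())"
```

```text
the job is handed in; nothing more can be done
None
```

The job is handed in at about 28 s of the 72 s. Both empties are off the rack: one is stacked half-turned on the full tote's ledges, and the other is nested inside it.

**Stack:** the first empty touched down with its base at about 73 mm, the ledge height. After release it sat level, within about 1 mm of centred in the picture fit.

**Nest:** contact came with the second empty's base at about 101 to 103 mm. In the last wrist picture the two rims are parallel and their bottom edges lie 30 mm apart, which is fully home. The top edges gave 31 mm.

**Surroundings:** the final pictures show the spray can, jar, shield and spanner looking undisturbed. The full tote fits within about 2 mm of its first measured place, which is inside the camera calibration error. At the end the gripper was clear of everything.

**What went wrong or disagreed:**
- The first grip on the second empty was too shallow. It slipped off after a small lift and left the tote tilted on the rack; I measured it again and gripped it deeper.
- The last joint silhouette fit disagreed a little: it put the second empty 33 mm above the first, and the first at 68 mm instead of 73. I trusted the contact heights and rim edges over it.

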